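# Rake out the lost spacer plate and square up the pile in the jig

### The arm

A 6-joint arm with a two-finger parallel gripper is mounted at the origin on the work surface. World frame = base frame: x ahead of the robot, y to its left, z up, the work surface at z = 0. Lengths are in mm, angles in rad, forces in N, time in s.
With the tool pointing down it reaches from about 350 to 875 mm from the base axis. Payload 4.2 kg.
Tool frame: the origin (TCP) lies on the centre line of the jaws, within the pads' length; the fingertips stand 25 mm ahead of it and the grasp point (between the pads) lies 6 mm ahead of it; z points along the fingers, y is the direction in which the jaws open and shut (so a half turn about z gives the same grasp; the last joint's range is limited). The gripper opens to 85 mm and grips with 20 to 120 N. Pads are 22 mm wide; open, the fingers measure 114 mm over their backs; the gripper's body (76 mm by 85 mm) begins 54 mm behind the grasp point. The pads swing forward as they close: fully open they stand 13 mm farther back than shut.
Start: joints at [-1.067, 0.385, 0.008, 0, -1.194, -0.259], TCP at [151.494, -606.341, 256.312] pointing down, gripper open.
Joint ranges: [-3.14, 3.14], [-1.21, 2.06], [-1.07, 1.41], [-3.16, 2.05], [-2.99, -0.16], [-3.1, 3.1]. Speed limits (rad/s): [2.79, 2.79, 3.14, 3.14, 3.14, 3.14].

### API

Orientations are given as a unit quaternion [x, y, z, w].
In Python, from bench import arm gives the robot as it stands.
- The arm moves only by the tool drive_tool, never from a script. Its argument "plan" is a list of rows, each a list of 2 entries, a list of its own where there are three numbers: the shift along the tool's x, y, z in m, then the turn about the tool's z in degrees. A call has 1 to 12 rows; each row shifts and turns the commanded pose from where the row before left it, along the tool's axes as they then stand; what a row does not reach is not made up. A row lasts 1/8 s, in which the tool goes at most 62.5 mm and 10.7 degrees, less where a joint would pass 70% of its speed; a pose out of reach is approached as far as the arm can. A call with a gripper value outside its range is refused whole. "fingers" is the closure, from -1 (fully open) to 1 (shut), so that 0 is half open, set as the call begins (left out, the last holds). The fingers move at their own pace and stop on an object; the grip force is fixed at half the most. Time passes only in rows, so rows that do not move let the fingers close. It gives the time, the measured TCP pose, the force and the opening at its end, in the units of the state.
- arm.read_state(): the state, without advancing time (a new reading comes with each control period).
- arm.get_image(name): name is "scene" or "side" or "wrist"; returns a dict with "image" (384x512x3 uint8, red, green, blue), "K" (3x3 intrinsics, pixels), "R" (3x3) and "t" (3): a world point X has camera coordinates R X + t. Camera axes: x right, y down, z forward; pixel columns grow to the right and rows downward; lengths in mm; the calibration is good to about 2 mm. A picture is of the moment at which its call begins. There is no depth.
- arm.job_done(): hands the job in, once; it reports no verdict.
The state is a dict: "clock": time; "joints": joint angles; "joint_vel": joint speeds; "joint_efforts": joint torques, N m; "position": TCP position; "ee_rot": TCP orientation; "contact_force": force on the tool from outside, world axes, zero at the start; "wrist_torque": the same for the moment, N m; "gripper_width": finger opening in mm.
Only numpy, scipy, OpenCV 4.12 (cv2) and the standard library are available. Lean on these libraries where they do the work, as an engineer would, in place of code of your own. Each camera call takes 0.05 s, during which the arm holds its last target.

### The job

One of the three spacer plates, the orange one, has slid into the gap between the two batteries: draw it out with the bent rake, not with the fingers, and lay the rake back on the bench clear of the plates and the jig. Then set the orange plate down, without dropping it, flat on top of the two grey plates in the yellow-stopped jig, the same way round as they lie, and push the pile home so that all three lie flush against both stops, one squarely over the other. Do not shove the jig out of place, and leave the can, the tape roll and the tin alone.

Things in the scene. Friction and masses are not known exactly. Their poses are not given: they have to be found in the camera images.
- jig: Loose heavy steel jig (5.5 kg; level pushes to 20 N do not move it). Origin: inner corner at bench level. Floor 20 mm thick, x -180 to 20, y -20 to 130 mm. Two yellow stops, tops 54 mm above bench: long one's inner face is the plane y=0 (x -80 to 20), short one's the plane x=0 (y 0 to 55). The pile belongs at -x, +y of the corner, plates' long sides along jig x.
- corner (a point): The jig's inner corner at the height of its floor top (20 mm above the bench), axes as the jig.
- plate_low: Darker grey painted aluminium plate 110 x 56 x 10 mm (x, y, z of its frame), about 0.17 kg, lowest of the pile, lying loose on the jig's floor already flush with both stops. Origin: centre of its underside.
- plate_mid: Bare, light grey aluminium plate, same size, lying loose and a little crooked on plate_low, 20 to 45 mm off the short stop and 10 to 20 mm off the long one. Origin: centre of its underside.
- plate_lost: Orange-anodised aluminium plate, same size and weight (110 along its x, 56 along its y, 10 thick), lying flat on the bench in the gap between the batteries, its long side roughly along the gap. Origin: centre of its underside.
- batteries: Two fixed batteries with a 78 mm gap between them. Origin: middle of the gap's mouth at bench level; the gap runs inwards along +y (mouth y=0, open back at y=200 mm) between faces x=-39 and x=39. Black one: x -159 to -39, y 0 to 220, 140 high; blue one: x 39 to 149, 100 high; posts add 14. The plate is out once its centre is 10 mm outside the mouth (y below -10).
- hook: Bent rake, 0.25 kg, standing level on the bench. Origin: under the middle of its wooden handle (110 long in x, 26 wide, 28 mm high). A steel shaft 8 mm thick runs along +x, axis 22 mm above the underside (18 mm free below it), to a flat toe turned straight down: 26 mm wide in y, x 286 to 292, z 0 to 26 mm.
- toe (a point): Middle of the lower edge of the rake toe's handle-side face (x = 286, y = 0, z = 0 of the rake), axes as the rake.
- can: Red spray can, 56 mm wide, 150 mm high, a bystander. Origin: centre of its underside.
- tape: Black tape roll lying flat, 90 mm across, 25 mm high, a bystander. Origin: centre of its underside.
- tin: Open steel tin, 70 mm across, 70 mm high, a bystander. Origin: centre of its underside.

How it is judged (in metres and radians):
On the way, in this order (a step that is already met when the one before it is completed fails the run):
1. the orange plate has been drawn out of the gap's mouth (y of plate_lost in the frame of batteries below -0.01 m), for 0.2 s.
2. the orange plate lies released on the upper grey plate (contact force between plate_lost and plate_mid above 0.5 N and contact force between the fingers and plate_lost below 0.1 N and angle between plate_lost's own z axis and vertical below 0.05 rad), for 0.2 s.
At the end, for the whole second after the job is handed in: Three plates in one level pile on the jig's floor, orange on top, at rest: each centre within 2 mm of its place when flush (55 mm from the short stop, 28 mm from the long), long side within 0.03 rad of the long stop; the rake low on the bench, touching neither plates nor jig (x of plate_low in the frame of corner between -0.057 and -0.053 m and y of plate_low in the frame of corner between 0.026 and 0.03 m and z of plate_low in the frame of corner between -0.0025 and 0.0025 m and angle between the x axis of each of plate_low, plate_mid, plate_lost and the x axis of corner, either way round below 0.03 rad and angle between each of plate_low, plate_mid, plate_lost's own z axis and vertical below 0.05 rad and linear speed of each of plate_low, plate_mid, plate_lost below 0.01 m/s and contact force between hook and plate_low below 0.1 N and x of plate_mid in the frame of corner between -0.057 and -0.053 m and y of plate_mid in the frame of corner between 0.026 and 0.03 m and z of plate_mid in the frame of corner between 0.0075 and 0.0125 m and contact force between hook and plate_mid below 0.1 N and x of plate_lost in the frame of corner between -0.057 and -0.053 m and y of plate_lost in the frame of corner between 0.026 and 0.03 m and z of plate_lost in the frame of corner between 0.0175 and 0.0225 m and contact force between hook and plate_lost below 0.1 N and contact force between hook and jig below 0.1 N and height (world z) of each of hook, toe below 0.03 m and linear speed of hook below 0.02 m/s).
It fails at once if the fingers touch the orange plate while it is still in the gap (contact force between the fingers and plate_lost above 0.5 N and y of plate_lost in the frame of batteries above 0 m).
It fails at once if the jig is shoved out of place by more than 8 mm (distance of corner from where it was at the start of the episode above 0.008 m).
It fails at once if the orange plate is dropped or flung (faster than 0.6 m/s out of the fingers) (contact force between the fingers and plate_lost below 0.1 N and linear speed of plate_lost above 0.6 m/s).
It fails at once if the can, the tape roll or the tin is moved by more than 30 mm (distance of any of can, tape, tin from where it was at the start of the episode above 0.03 m).
It also fails if it takes over 72 s, if anything falls off the work surface, if the arm or the gripper's body presses on something with over 40 N, if the wrist force passes 120 N, or if a joint passes its speed limit or range.

## Working session

There is one attempt and no reset: what is moved stays moved. The work goes in short steps, Python scripts to look and compute and a tool call to move; the robot and the scene stay as the last step left them, time stands still between calls to the robot, and variables do not carry over. Pictures are saved under pics/ and viewed, and the job is handed in when it is done.

Besides the shell and the picture viewer there is one more tool, called after "Request:" as name(argument=value, ...), one argument or row to a line, values as JSON. drive_tool: Moves the arm, as the interface text tells. Its arguments: {"type":"object","properties":{"plan":{"type":"array"},"fingers":{"type":"number"}},"required":["plan"]}

```bash
ls; mkdir -p pics; cat > h.py <<'E'
import numpy as np, cv2
from bench import arm
def snap(name,tag):
    d=arm.get_image(name); cv2.imwrite(f'pics/{tag}.png',d['image'][:,:,::-1]); np.savez(f'pics/{tag}.npz',**{k:np.array(d[k]) for k in d}); return d
def load(tag): return dict(np.load(f'pics/{tag}.npz'))
def ray(d,uv,z):
    K,R,t=[np.array(d[k],float) for k in 'KRt']
    c=-R.T@t; v=R.T@np.linalg.solve(K,np.array([uv[0],uv[1],1.]))
    return c+v*(z-c[2])/v[2]
def proj(d,X):
    p=np.array(d['K'])@(np.array(d['R'])@np.array(X,float)+np.array(d['t']).ravel()); return p[:2]/p[2]
E
python3 - <<'E'
from h import *
for n in ['scene','side','wrist']:
    d=snap(n,n+'0'); print(n,-d['R'].T@d['t'].ravel(), d['K'][0,0])
print(arm.read_state())
E
```

```text
pics
scene [1225.78724284 -116.00831164  821.61445881] 370.4244924639202
side [317.37729232 534.63601212 709.50836845] 367.29542698698987
wrist [  69.23333763 -627.60689477  372.22979354] 276.00855603074683
{'clock': 0.15, 'joints': array([-1.06741642e+00,  3.85370221e-01,  6.96766243e-03, -3.38043597e-04,
       -1.19403266e+00, -2.58596583e-01]), 'joint_vel': array([ 0.00128303, -0.00341402,  0.00460609,  0.00087106,  0.00162906,
        0.00079604]), 'joint_efforts': array([-1.30289634e-03, -3.92678082e+01,  1.88580966e+01,  4.18853402e+00,
       -3.39211190e-03, -2.41379983e-07]), 'position': array([ 151.38310383, -605.9827631 ,  255.49171734]), 'ee_rot': array([-1.22024434e-01,  9.92526746e-01,  8.19112023e-04, -1.58851397e-04]), 'contact_force': array([-0.17755069, -0.27001309, -0.2597354 ]), 'wrist_torque': array([ 0.04588491, -0.07654232,  0.02941061]), 'gripper_width': 85.16501576479983}
```

View pics/scene0.png

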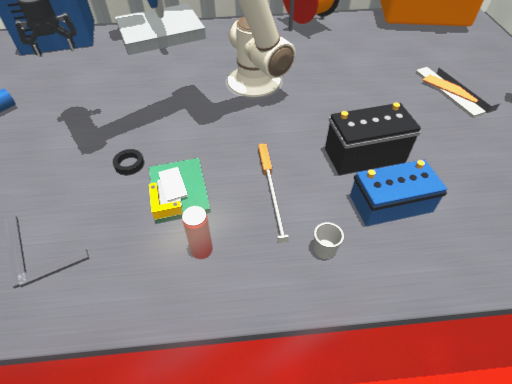

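View pics/side0.png

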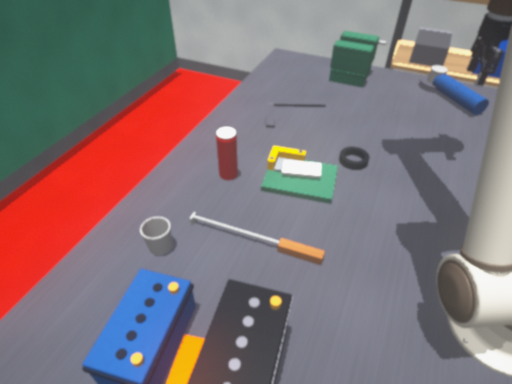

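View pics/wrist0.png

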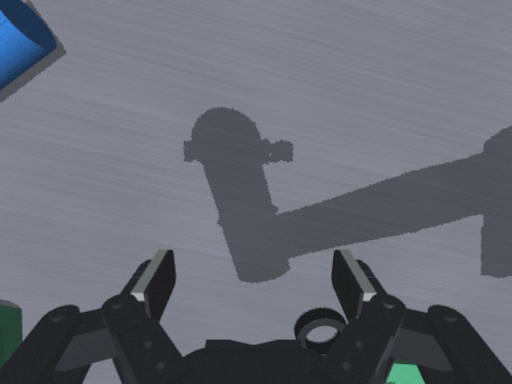

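```bash
python3 - <<'E'
from h import *
def crop(t,x0,y0,x1,y1,s,o):
    im=cv2.imread(f'pics/{t}.png')[y0:y1,x0:x1]; cv2.imwrite(f'pics/{o}.png',cv2.resize(im,None,fx=s,fy=s,interpolation=cv2.INTER_CUBIC))
crop('scene0',110,130,310,270,4,'c1')
crop('scene0',230,90,450,255,3.6,'c2')
crop('side0',60,180,340,384,2.8,'c3')
crop('side0',210,120,380,210,4.6,'c4')
E
```

```text
(no output)
```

View pics/c1.png

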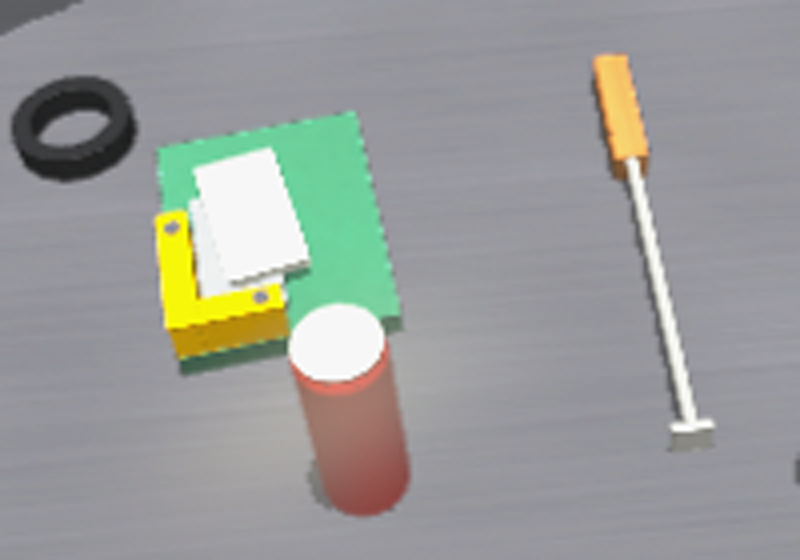

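View pics/c2.png

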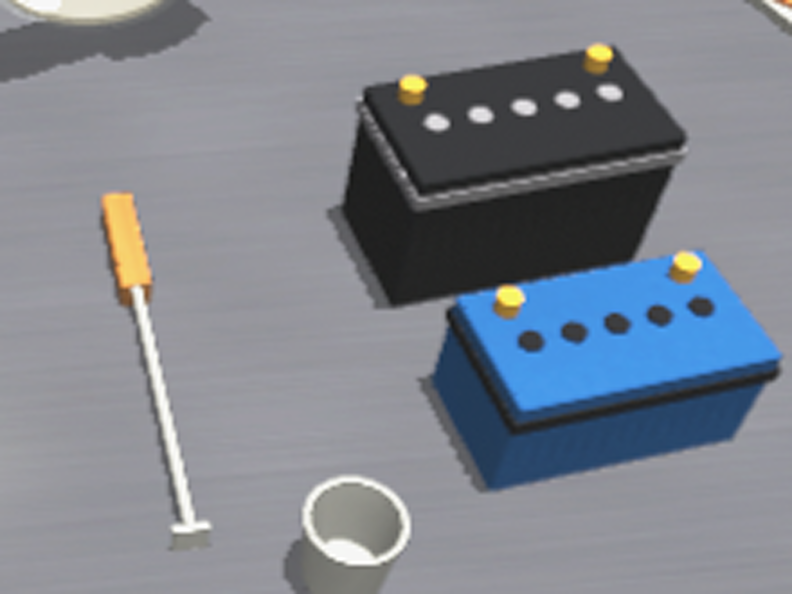

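View pics/c3.png

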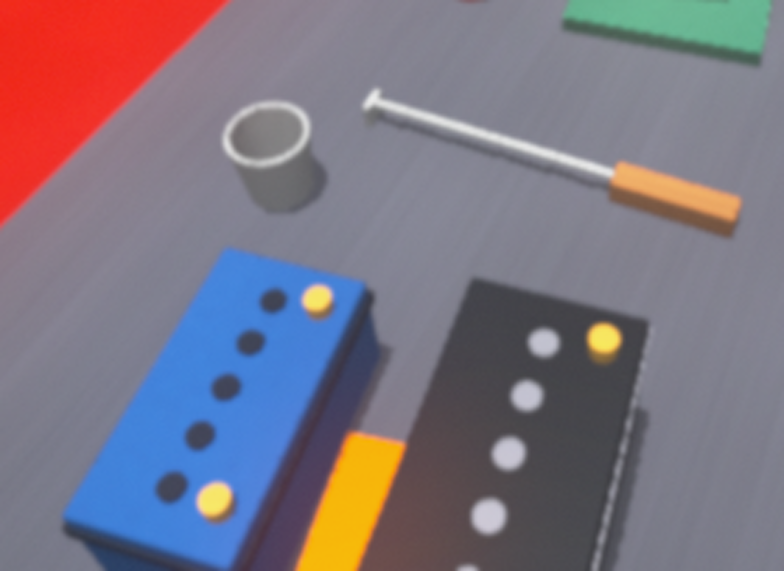

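View pics/c4.png

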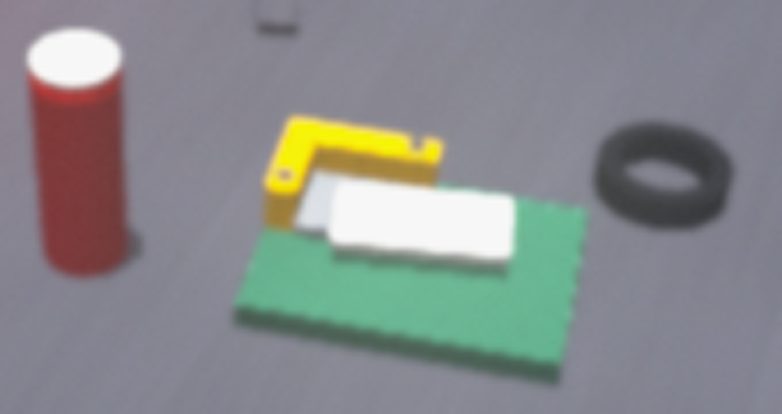

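```bash
python3 - <<'E'
from h import *
S=load('scene0');D=load('side0')
def c1(x,y):return ((x+.5)/4-.5+110,(y+.5)/4-.5+130)
def c2(x,y):return ((x+.5)/3.6-.5+230,(y+.5)/3.6-.5+90)
def c3(x,y):return ((x+.5)/2.8-.5+60,(y+.5)/2.8-.5+180)
def c4(x,y):return ((x+.5)/4.6-.5+210,(y+.5)/4.6-.5+120)
def P(n,d,uv,z): print(n,ray(d,uv,z).round(1))
for n,p,z in [('floorA',(158,148),20),('floorB',(355,112),20),('floorC',(400,318),20),
 ('yel end long out',(155,215),54),('yel long in end',(185,212),54),('corner in',(194,300),54),('corner out',(172,328),54),('short in end',(277,286),54),('short out end',(287,307),54),
 ('mid a',(195,166),40),('mid b',(272,148),40),('mid c',(310,263),40),('mid d',(231,278),40),('tape l',(13,120),20),('tape r',(135,120),20),('canbase',(367,505),0),('cantop',(338,343),150)]: P(n,S,c1(*p),z)
print('side')
for n,p,z in [('corner in',(313,150),54),('corner out',(290,117),54),('long end out',(442,140),54),('short end',(270,190),54),('mid a',(515,197),40),('mid b',(332,182),40),('mid c',(330,246),40),('mid d',(512,258),40),('fl near',(235,308),20),('fl r',(560,362),20),('flback',(587,210),20),('canbase',(85,265),0),('tape',(665,165),25)]: P(n,D,c4(*p),z)
print('rake scene')
for n,p,z in [('h1',(102,195),28),('h2',(132,193),28),('h3',(150,285),28),('h4',(120,290),28),('toeL',(172,526),26),('toeR',(210,523),26),('toebot L',(170,547),0),('toebotR',(210,543),0),('tinrim c',(356,520),70),
 ('blk near bottom',(390,305),0),('blk mouth far bot',(345,208),0),('blk top mouthgap',(415,205),140),('blu bottom',(490,488),0),('blu bot inner',(435,380),0),('blu top inner',(457,295),100),('blu top outer',(520,410),100),('blu top back in',(700,250),100),('blu top back out',(780,352),100)]: P(n,S,c2(*p),z)
print('side')
for n,p,z in [('toe',(365,105),26),('toe2',(378,92),26),('h1',(615,163),28),('h2',(740,198),28),('h3',(735,220),28),('h4',(611,182),28),('tin',(267,133),70),('plate r',(405,443),10),('plate l',(349,432),10),('platel2',(297,568),10),('plater2',(358,568),10),('blk mouth gap top',(474,280),140),('blk mouth far',(648,322),140),('blu mouth gap',(370,288),100),('blu mouth out',(226,249),100),('blu out back',(68,520),100)]: P(n,D,c3(*p),z)
E
```

```text
floorA [ 436.8 -358.    20. ]
floorB [ 414.3 -211.2   20. ]
floorC [ 614.4 -181.1   20. ]
yel end long out [ 534.3 -344.5   54. ]
yel long in end [ 533.7 -324.1   54. ]
corner in [ 611.7 -312.6   54. ]
corner out [ 633.3 -325.2   54. ]
short in end [ 605.6 -258.7   54. ]
short out end [ 623.8 -251.6   54. ]
mid a [ 477.4 -323.8   40. ]
mid b [ 465.2 -269.1   40. ]
mid c [ 576.5 -239.5   40. ]
mid d [ 584.1 -292.5   40. ]
tape l [ 395.4 -470.9   20. ]
tape r [ 405.2 -378.    20. ]
canbase [ 744.4 -206.5    0. ]
cantop [ 727.5 -205.5  150. ]
side
corner in [ 608.5 -301.    54. ]
corner out [ 635.5 -328.4   54. ]
long end out [ 536.1 -345.7   54. ]
short end [ 617.9 -251.1   54. ]
mid a [ 479.2 -325.7   40. ]
mid b [ 591.2 -292.1   40. ]
mid c [ 569.4 -231.6   40. ]
mid d [ 463.7 -266.9   40. ]
fl near [ 608.7 -175.6   20. ]
fl r [ 414.8 -210.8   20. ]
flback [ 437.3 -357.6   20. ]
canbase [ 721.6 -194.4    0. ]
tape [ 401.3 -419.6   25. ]
rake scene
h1 [381.  -24.9  28. ]
h2 [381.3   1.2  28. ]
h3 [491.1   2.7  28. ]
h4 [494.1 -22.2  28. ]
toeL [720.9 -11.4  26. ]
toeR [721.1  15.6  26
[... 161 characters left out ...]
 ]
blk top mouthgap [535.3 189.9 140. ]
blu bottom [695.3 230.5   0. ]
blu bot inner [590.5 217.4   0. ]
blu top inner [591.2 214.  100. ]
blu top outer [699.5 227.2 100. ]
blu top back in [565.2 407.7 100. ]
blu top back out [667.9 423.9 100. ]
side
toe [724.4  12.1  26. ]
toe2 [722.1  -7.1  26. ]
h1 [491.2 -15.6  28. ]
h2 [382.  -22.9  28. ]
h3 [379.3   0.9  28. ]
h4 [486.8   5.4  28. ]
tin [755.7 106.6  70. ]
plate r [538.2 271.   10. ]
plate l [578.5 280.1  10. ]
platel2 [560.4 373.   10. ]
plater2 [524.4 357.   10. ]
blk mouth gap top [510.7 205.2 140. ]
blk mouth far [396.5 188.2 140. ]
blu mouth gap [586.9 217.3 100. ]
blu mouth out [697.5 231.1 100. ]
blu out back [665.6 425.5 100. ]
```

```bash
cat >> h.py <<'E'
from scipy.spatial.transform import Rotation as Ro
def pose():
    s=arm.read_state(); R=Ro.from_quat(s['ee_rot']).as_matrix(); return np.array(s['position']),R,s
def yaw(R): return np.degrees(np.arctan2(R[1,0],R[0,0]))   # world angle of tool x
def plan(target,yawdeg,n,start=None,sy=None):
    """rows: straight line + even turn, idealised pointing-down tool"""
    p,R,s=pose(); y0=yaw(R)
    if start is not None: p=np.array(start,float)
    if sy is not None: y0=sy
    dy=(yawdeg-y0+180)%360-180
    step=(np.array(target,float)-p)/n; rows=[]; ang=y0
    for i in range(n):
        a=np.radians(ang); X=np.array([np.cos(a),np.sin(a),0]);Y=np.array([np.sin(a),-np.cos(a),0]);Z=np.array([0,0,-1])
        rows.append([[round(float(step@v)/1000,4) for v in (X,Y,Z)],round(-dy/n,2)]); ang+=dy/n
    print('from',p.round(1),'yaw',round(y0,2),'dist/row',np.linalg.norm(step).round(1))
    print(rows); return rows
E
python3 - <<'E'
from h import *
# jig fit
J=[(-180,-20),(-180,130),(20,130),(20,-20),(-80,-20),(0,55),(-180,130),(20,130),(-180,-20),(-80,-20),(20,-20)]
W=[(436.8,-358),(414.3,-211.2),(614.4,-181.1),(633.3,-325.2),(534.3,-344.5),(605.6,-258.7),(414.8,-210.8),(608.7,-175.6),(437.3,-357.6),(536.1,-345.7),(635.5,-328.4)]
J=np.array(J,float);W=np.array(W)
a=J-J.mean(0);b=W-W.mean(0)
th=np.arctan2((a[:,0]*b[:,1]-a[:,1]*b[:,0]).sum(),(a*b).sum())
R=np.array([[np.cos(th),-np.sin(th)],[np.sin(th),np.cos(th)]]);t=W.mean(0)-R@J.mean(0)
print('jig',t,np.degrees(th)); print((W-(J@R.T+t)).round(1).tolist())
M=np.array([(477.4,-323.8),(465.2,-269.1),(576.5,-239.5),(584.1,-292.5),(479.2,-325.7),(591.2,-292.1),(569.4,-231.6),(463.7,-266.9)])
print(((M-t)@R).round(1).tolist(), ((M-t)@R).mean(0))
r=plan((457,-10,120),-177.5,12)
E
```

```text
jig [ 611.96620401 -311.1971006 ] 8.859079071014234
[[-0.4, 0.7], [0.2, -0.7], [2.7, -1.4], [-1.5, 2.7], [-1.7, -1.2], [2.1, -1.8], [0.7, -0.3], [-3.0, 4.1], [0.1, 1.1], [0.1, -2.4], [0.7, -0.5]]
[[-134.9, 8.3], [-138.5, 64.2], [-24.0, 76.3], [-24.7, 22.8], [-133.4, 6.1], [-17.6, 22.1], [-29.8, 85.2], [-139.7, 66.6]] [-80.31979725  43.94094083]
from [ 151.4 -606.   255.5] yaw -165.98 dist/row 56.9
[[[-0.0367, 0.042, 0.0113], np.float64(0.96)], [[-0.036, 0.0426, 0.0113], np.float64(0.96)], [[-0.0353, 0.0432, 0.0113], np.float64(0.96)], [[-0.0346, 0.0438, 0.0113], np.float64(0.96)], [[-0.0338, 0.0444, 0.0113], np.float64(0.96)], [[-0.0331, 0.0449, 0.0113], np.float64(0.96)], [[-0.0323, 0.0455, 0.0113], np.float64(0.96)], [[-0.0316, 0.046, 0.0113], np.float64(0.96)], [[-0.0308, 0.0465, 0.0113], np.float64(0.96)], [[-0.03, 0.0471, 0.0113], np.float64(0.96)], [[-0.0292, 0.0476, 0.0113], np.float64(0.96)], [[-0.0284, 0.048, 0.0113], np.float64(0.96)]]
```

Request:
drive_tool(
  plan=[
    [[-0.037,0.042,0.01],1],
    [[-0.036,0.042,0.011],1],
    [[-0.035,0.043,0.011],1],
    [[-0.035,0.044,0.011],1],
    [[-0.034,0.044,0.011],1],
    [[-0.033,0.045,0.011],1],
    [[-0.032,0.045,0.011],1],
    [[-0.032,0.046,0.011],1],
    [[-0.031,0.047,0.011],1],
    [[-0.03,0.047,0.011],1],
    [[-0.029,0.048,0.011],1],
    [[-0.028,0.048,0.011],0.5],
  ],
  fingers=-1,
)

```text
clock: 1.65
position: [460.1, -10.2, 125.0]
ee_rot: [-0.022, 1.0, -0.0, 0.0]
contact_force: [0.1, -0.1, -0.4]
gripper_width: 85.2
```

Request:
drive_tool(
  plan=[
    [[0,0,0],0],
    [[0,0,0],0],
  ],
)

```text
clock: 1.9
position: [459.0, -12.2, 125.0]
ee_rot: [-0.022, 1.0, -0.0, -0.001]
contact_force: [0.1, 0.5, 0.0]
gripper_width: 85.5
```

```bash
python3 - <<'E'
from h import *
snap('wrist','w1');snap('side','s1')
plan((457,-10,60),-177.5,2)
E
```

```text
from [458.9 -13.  125.4] yaw -177.55 dist/row 32.7
[[[0.0009, 0.0015, 0.0327], np.float64(-0.02)], [[0.0009, 0.0015, 0.0327], np.float64(-0.02)]]
```

View pics/w1.png

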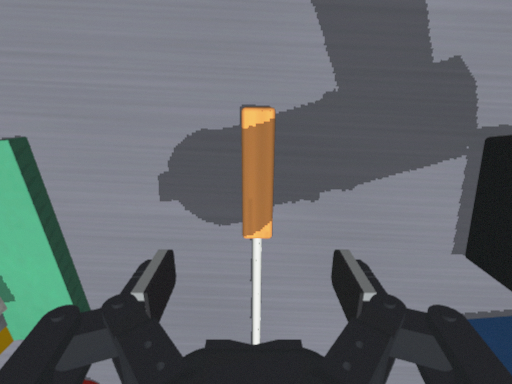

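View pics/s1.png

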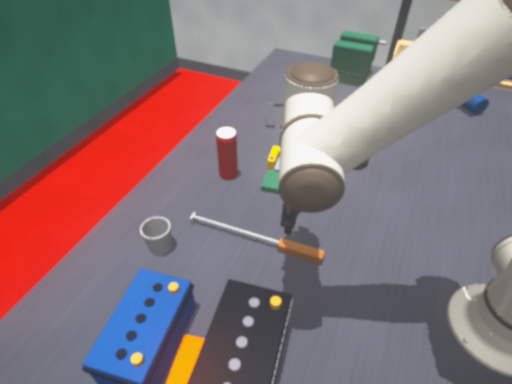

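```bash
python3 - <<'E'
from h import *
d=load('w1')
for p,z in [((242,108),28),((273,107),28),((272,238),28),((243,238),28),((253,343),26),((260,343),26),((254,240),26),((261,240),26)]: print(p,ray(d,p,z).round(1))
E
```

```text
(242, 108) [380.1 -24.9  28. ]
(273, 107) [378.4  -2.   28. ]
(272, 238) [486.3   4.4  28. ]
(243, 238) [487.4 -20.7  28. ]
(253, 343) [606.6  -6.7  26. ]
(260, 343) [6.063e+02 3.000e-01 2.600e+01]
(254, 240) [489.9 -11.   26. ]
(261, 240) [489.7  -4.9  26. ]
```

Request:
drive_tool(
  plan=[
    [[0.001,0.001,0.03],0],
    [[0.001,0.001,0.03],0],
    [[0.001,0.001,0.02],0],
    [[0,0,0.013],0],
    [[0,0,0],0],
    [[0,0,0],0],
  ],
)

```text
clock: 2.75
position: [457.0, -9.4, 33.0]
ee_rot: [-0.022, 1.0, 0.0, 0.001]
contact_force: [0.3, 1.0, -0.3]
gripper_width: 85.5
```

Request:
drive_tool(
  plan=[
    [[0,0,0],0],
    [[0,0,0],0],
    [[0,0,0],0],
    [[0,0,0],0],
    [[0,0,0],0],
    [[0,0,0],0],
  ],
  fingers=1,
)

```text
clock: 3.5
position: [456.7, -9.1, 32.7]
ee_rot: [-0.022, 1.0, 0.0, 0.0]
contact_force: [-1.9, 0.6, 5.0]
gripper_width: 24.6
```

```bash
python3 - <<'E'
from h import *
snap('side','s2');snap('wrist','w2');p,R,s=pose();print(p,yaw(R),s['contact_force'],s['gripper_width'])
im=cv2.imread('pics/s2.png')[150:300,180:350]; cv2.imwrite('pics/c5.png',cv2.resize(im,None,fx=4,fy=4,interpolation=cv2.INTER_CUBIC))
E
```

```text
[456.74444819  -9.05698498  32.74349316] -177.4544828045926 [-1.22048483  0.14170873  5.43329617] 24.803743184462398
```

View pics/c5.png

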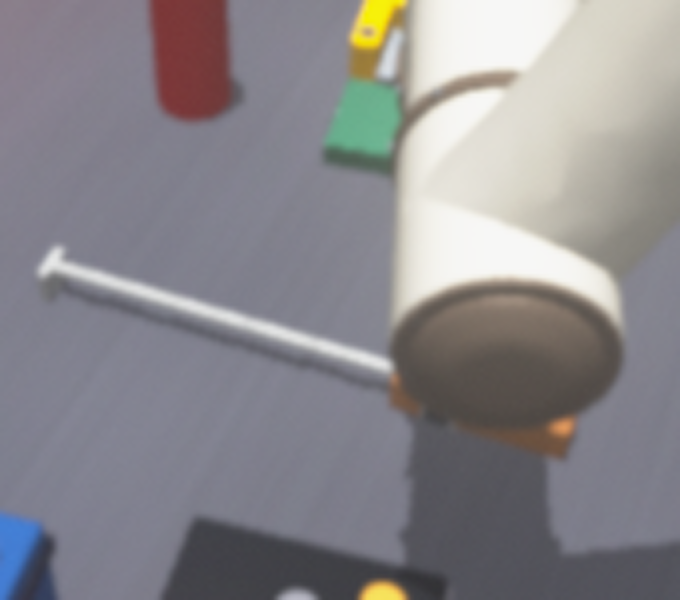

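View pics/w2.png

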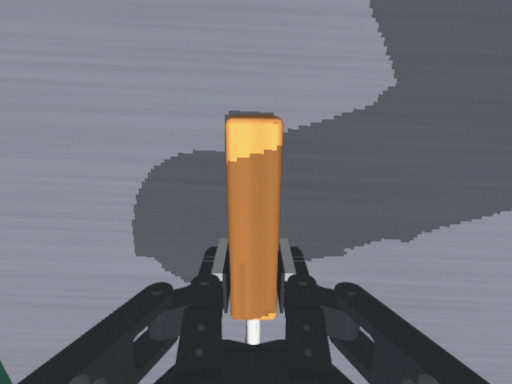

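```bash
python3 - <<'E'
from h import *
plan((457,-9,145),-177.45,3)
plan((591,-87,145),-177.45,4,start=(457,-9,145))
E
```

```text
from [456.7  -9.1  32.7] yaw -177.45 dist/row 37.4
[[[-0.0001, 0.0, -0.0374], np.float64(-0.0)], [[-0.0001, 0.0, -0.0374], np.float64(-0.0)], [[-0.0001, 0.0, -0.0374], np.float64(-0.0)]]
from [457.  -9. 145.] yaw -177.45 dist/row 38.8
[[[-0.0326, -0.021, 0.0], np.float64(-0.0)], [[-0.0326, -0.021, 0.0], np.float64(-0.0)], [[-0.0326, -0.021, 0.0], np.float64(-0.0)], [[-0.0326, -0.021, 0.0], np.float64(-0.0)]]
```

Request:
drive_tool(
  plan=[
    [[0,0,-0.02],0],
    [[0,0,-0.03],0],
    [[0,0,-0.03],0],
    [[0,0,-0.03],0],
    [[-0.026,-0.017,0],0],
    [[-0.026,-0.017,0],0],
    [[-0.026,-0.017,0],0],
    [[-0.026,-0.017,0],0],
    [[-0.026,-0.017,0],0],
    [[0,0,0],-4],
    [[0,0,0],-6],
    [[0,0,0],-8],
  ],
)

```text
clock: 5.1
position: [589.0, -88.5, 140.6]
ee_rot: [-0.18, 0.984, 0.0, -0.002]
contact_force: [0.7, -0.7, -2.2]
gripper_width: 24.8
```

Request:
drive_tool(
  plan=[
    [[0,0,0],-8],
    [[0,0,0],-8],
    [[0,0,0],-8],
    [[0,0,0],-8],
    [[0,0,0],-8],
    [[0,0,0],-8],
    [[0,0,0],-8],
    [[0,0,0],-8],
    [[0,0,0],-8],
    [[0,0,0],-5.5],
    [[0,0,0],0],
    [[0,0,0],0],
  ],
)

```text
clock: 6.6
position: [589.6, -88.4, 141.6]
ee_rot: [0.754, -0.656, -0.001, 0.0]
contact_force: [0.5, -0.0, -2.9]
gripper_width: 24.8
```

```bash
python3 - <<'E'
from h import *
snap('side','s3');snap('scene','sc3');p,R,s=pose();print(p,yaw(R),R[:,2],s['contact_force'],s['wrist_torque'],s['gripper_width'])
E
```

```text
[589.82679052 -88.44105515 141.9537608 ] -82.03034236687506 [-6.90636110e-04  7.86251896e-05 -9.99999758e-01] [ 0.84548904  0.87669374 -3.08496532] [ 0.07464449 -0.03315974 -0.00754608] 24.566286266554375
```

View pics/s3.png

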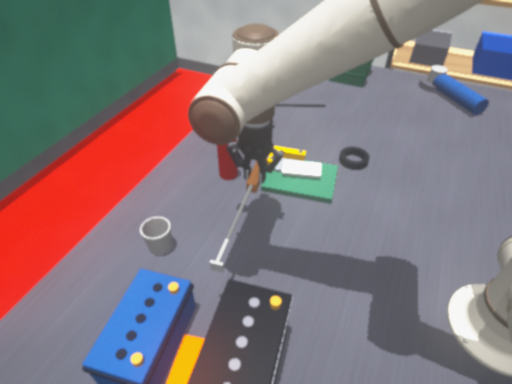

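View pics/sc3.png

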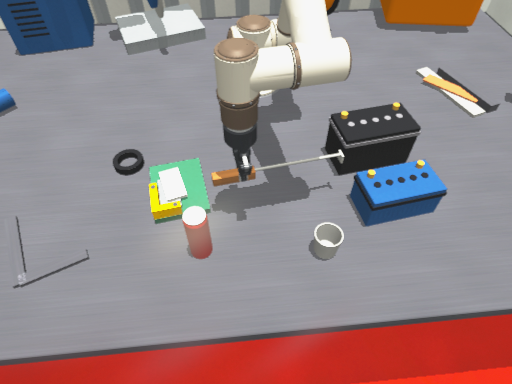

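```bash
python3 - <<'E'
from h import *
a=cv2.resize(cv2.imread('pics/s3.png')[225:290,195:275],None,fx=5,fy=5,interpolation=cv2.INTER_CUBIC)
b=cv2.resize(cv2.imread('pics/sc3.png')[135:200,300:380],None,fx=5,fy=5,interpolation=cv2.INTER_CUBIC)
cv2.imwrite('pics/c6.png',np.hstack([a,b]))
E
```

```text
(no output)
```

View pics/c6.png

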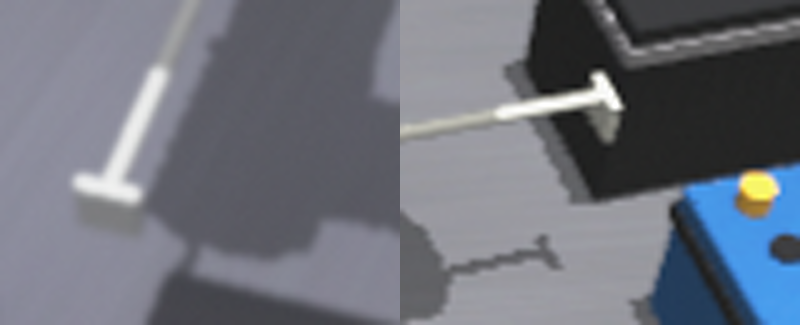

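```bash
python3 - <<'E'
from h import *
S=load('sc3');D=load('s3')
P=[np.array(d['K'])@np.hstack([d['R'],np.array(d['t']).reshape(3,1)]) for d in (D,S)]
for a,b in [((216.4,262.2),(340.6,152.6)),((210,261),(342.9,155.8)),((222.6,264),(339.3,149.3))]:
    X=cv2.triangulatePoints(P[0],P[1],np.array(a).reshape(2,1),np.array(b).reshape(2,1)); X=(X[:3]/X[3]).ravel(); print(X.round(1), proj(D,X),proj(S,X))
    
th=np.radians(8.1);o=np.array([549.5,210.2])
xb=np.array([np.cos(th),np.sin(th)]);yb=np.array([-np.sin(th),np.cos(th)])
p,R,s=pose()
print('tcp in b',(p[:2]-o)@xb,(p[:2]-o)@yb)
t=(o+xb*6+yb*(188-264)); print('tcp insert target',t)
E
```

```text
[551.8 175.8 134.6] [216.80002291 261.96239122] [340.88131452 152.78310074]
[-3.1  3.5 -0.9] [499.79910825 329.35015064] [254.81012873  80.58168433]
[539.1 175.2 134.8] [222.82899114 263.86222741] [339.45839102 149.40507034]
tcp in b -2.154415926685179 -301.34380422639504
tcp insert target [566.14863557 135.80360941]
```

```bash
python3 - <<'E'
from h import *
plan((566.1,135.8,57),-81.9,8)
E
```

```text
from [589.8 -88.4 142. ] yaw -82.03 dist/row 30.1
[[[-0.0282, -0.0009, 0.0106], np.float64(-0.02)], [[-0.0282, -0.001, 0.0106], np.float64(-0.02)], [[-0.0282, -0.001, 0.0106], np.float64(-0.02)], [[-0.0282, -0.001, 0.0106], np.float64(-0.02)], [[-0.0282, -0.001, 0.0106], np.float64(-0.02)], [[-0.0282, -0.001, 0.0106], np.float64(-0.02)], [[-0.0282, -0.001, 0.0106], np.float64(-0.02)], [[-0.0282, -0.001, 0.0106], np.float64(-0.02)]]
```

Request:
drive_tool(
  plan=[
    [[-0.02,-0.001,0.011],0],
    [[-0.026,-0.001,0.011],0],
    [[-0.026,-0.001,0.011],0],
    [[-0.026,-0.001,0.011],0],
    [[-0.026,-0.001,0.011],0],
    [[-0.026,-0.001,0.011],0],
    [[-0.026,-0.001,0.011],0],
    [[-0.026,-0.001,0.008],0],
    [[-0.023,0,0],0],
    [[0,0,0],0],
    [[0,0,0],0],
  ],
)

```text
clock: 8.07
position: [566.1, 135.7, 57.0]
ee_rot: [0.755, -0.656, -0.0, 0.0]
contact_force: [0.5, 0.1, -3.1]
gripper_width: 24.6
```

```bash
python3 - <<'E'
from h import *
snap('side','s4');snap('scene','sc4');p,R,s=pose();print(p,yaw(R),R[:,2],s['contact_force'],s['gripper_width'])
cv2.imwrite('pics/c7.png',cv2.resize(cv2.imread('pics/s4.png')[230:384,80:310],None,fx=3.4,fy=3.4,interpolation=cv2.INTER_CUBIC))
E
```

```text
[566.35814857 135.02509345  57.19984481] -82.01640933071882 [-3.60139327e-04 -1.45656255e-04 -9.99999925e-01] [-0.54921954 -0.71531672 -2.7831264 ] 24.96525434217446
```

View pics/c7.png

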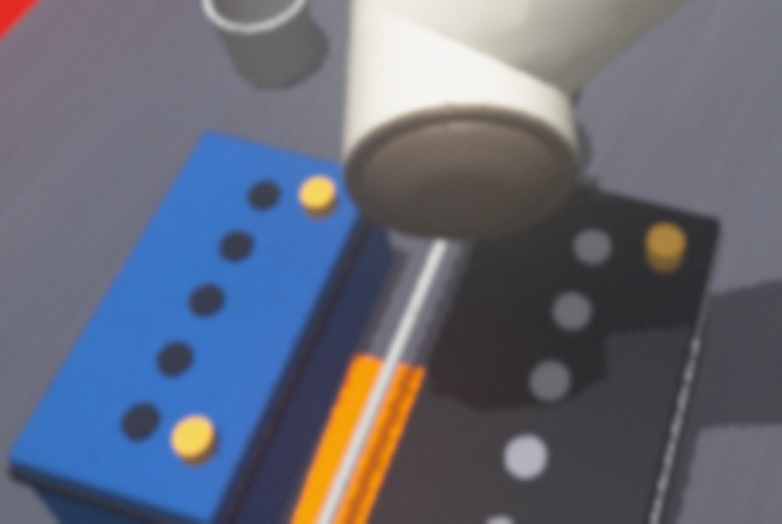

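Request:
drive_tool(
  plan=[
    [[0,0,0.008],0],
    [[0,0,0.008],0],
    [[0,0,0.007],0],
    [[0,0,0],0],
    [[0,0,0],0],
  ],
)

```text
clock: 8.8
position: [566.5, 135.4, 34.2]
ee_rot: [0.755, -0.656, -0.0, 0.0]
contact_force: [-0.1, 0.4, -2.8]
gripper_width: 24.7
```

Request:
drive_tool(
  plan=[
    [[0.008,0,0],0],
    [[0.012,0,0],0],
    [[0.016,0,0],0],
    [[0.016,0,0],0],
    [[0.016,0,0],0],
    [[0.016,0,0],0],
    [[0.016,0,0],0],
  ],
)

```text
clock: 9.68
position: [580.7, 35.2, 34.3]
ee_rot: [0.755, -0.656, -0.0, 0.0]
contact_force: [-0.1, 2.3, -2.3]
gripper_width: 25.0
```

```bash
python3 - <<'E'
from h import *
snap('side','s5');p,R,s=pose();print(p,yaw(R),R[:,2],s['contact_force'],s['gripper_width'])
cv2.imwrite('pics/c8.png',cv2.resize(cv2.imread('pics/s5.png')[150:384,80:310],None,fx=2.5,fy=2.5,interpolation=cv2.INTER_CUBIC))
E
```

```text
[580.54359838  33.69138274  34.24667377] -82.0731804081808 [-7.19750342e-04 -5.58310246e-04 -9.99999585e-01] [ 0.14717447 -0.72186459 -2.33325226] 24.668104601879822
```

View pics/c8.png

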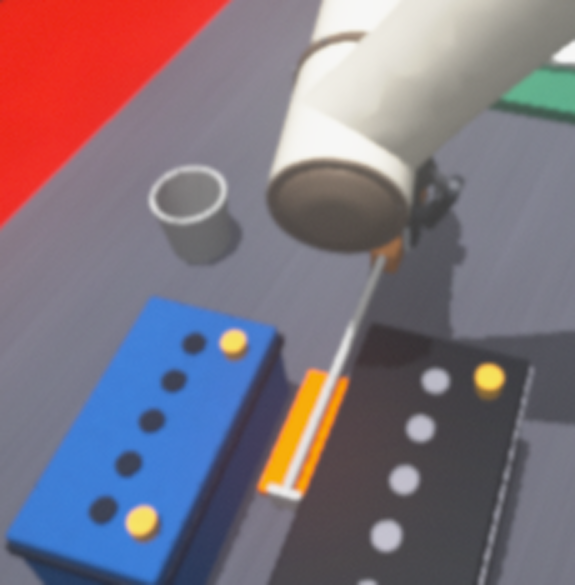

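Request:
drive_tool(
  plan=[
    [[0.008,0,0],0],
    [[0.014,0,0],0],
    [[0.016,0,0],0],
    [[0.016,0,0],0],
    [[0.016,0,0],0],
    [[0.016,0,0],0],
    [[0.01,0,0],0],
    [[0.006,0,0],0],
    [[0.003,0,0],0],
    [[0,0,0],0],
    [[-0.004,0,0],0],
    [[0,0,0],0],
  ],
)

```text
clock: 11.22
position: [594.6, -63.0, 34.4]
ee_rot: [0.755, -0.656, 0.0, 0.0]
contact_force: [-0.4, -0.5, -2.3]
gripper_width: 24.4
```

```bash
python3 - <<'E'
from h import *
snap('side','s6');snap('scene','sc6');p,R,s=pose();print(p,yaw(R),R[:,2],s['contact_force'],s['gripper_width'])
cv2.imwrite('pics/c9.png',np.hstack([cv2.resize(cv2.imread('pics/s6.png')[150:330,150:280],None,fx=3,fy=3,interpolation=cv2.INTER_CUBIC),cv2.resize(cv2.imread('pics/sc6.png')[100:280,230:360],None,fx=3,fy=3,interpolation=cv2.INTER_CUBIC)]))
E
```

```text
[594.65408972 -63.25183777  34.37580973] -81.93796408037335 [ 7.25134699e-05 -4.44954539e-05 -9.99999996e-01] [-0.45637987 -0.38333512 -3.59820637] 24.58084535654746
```

View pics/c9.png

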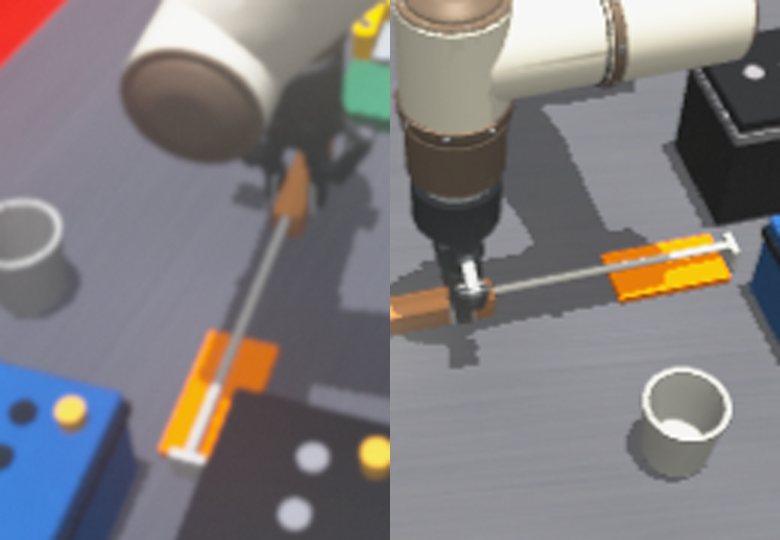

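Request:
drive_tool(
  plan=[
    [[0,0,-0.015],0],
    [[0,0,-0.025],0],
    [[0,0,-0.03],0],
    [[0,0,-0.03],0],
    [[0,0,-0.01],4],
    [[0,0,0],7],
    [[0,0,0],8],
    [[0,0,0],8],
    [[0,0,0],8],
    [[0,0,0],8],
    [[0,0,0],8],
    [[0,0,0],8],
  ],
)

```text
clock: 12.82
position: [594.7, -63.6, 145.5]
ee_rot: [-0.332, 0.943, -0.0, 0.001]
contact_force: [-0.1, -0.1, -2.0]
gripper_width: 24.8
```

Request:
drive_tool(
  plan=[
    [[0,0,0],8],
    [[0,0,0],8],
    [[0,0,0],8],
    [[0,0,0],7],
    [[0,0,0],5.5],
    [[0,0,0],0],
    [[0,0,0],0],
  ],
)

```text
clock: 13.7
position: [594.7, -63.6, 144.9]
ee_rot: [-0.023, 1.0, 0.0, 0.0]
contact_force: [1.4, 0.8, -2.9]
gripper_width: 24.8
```

```bash
python3 - <<'E'
from h import *
S=load('sc6')
plan((457,-28,145),-177.5,6)
# orange plate corners from scene crop (x offset 390 -> crop px/3)
def c(x,y): return ((x-390+.5)/3-.5+230,(y+.5)/3-.5+100)
for p in [(603,255),(712,234),(731,277),(621,297)]: print(ray(S,c(*p),10).round(1))
E
```

```text
from [594.7 -63.6 144.9] yaw -177.4 dist/row 23.7
[[[0.0227, 0.007, -0.0], np.float64(0.02)], [[0.0227, 0.007, -0.0], np.float64(0.02)], [[0.0227, 0.007, -0.0], np.float64(0.02)], [[0.0227, 0.0069, -0.0], np.float64(0.02)], [[0.0227, 0.0069, -0.0], np.float64(0.02)], [[0.0227, 0.0069, -0.0], np.float64(0.02)]]
[545.4  81.5  10. ]
[529.7 191.8  10. ]
[584.8 196.4  10. ]
[597.9  88.9  10. ]
```

Request:
drive_tool(
  plan=[
    [[0.022,0.007,0],0],
    [[0.023,0.007,0],0],
    [[0.023,0.007,0],0],
    [[0.023,0.007,0],0],
    [[0.023,0.007,0.01],0],
    [[0.022,0.007,0.03],0],
    [[0,0,0.03],0],
    [[0,0,0.025],0],
    [[0,0,0.012],0],
    [[0,0,0.005],0],
    [[0,0,0],0],
    [[0,0,0],0],
  ],
)

```text
clock: 15.2
position: [457.6, -27.4, 33.0]
ee_rot: [-0.022, 1.0, 0.0, 0.001]
contact_force: [0.6, 0.4, -3.0]
gripper_width: 24.7
```

```bash
python3 - <<'E'
from h import *
p,R,s=pose();print(p,yaw(R),s['contact_force'])
E
```

```text
[457.5962371  -27.43926353  32.9751723 ] -177.45659307434352 [ 0.64888515  0.44379545 -2.97726208]
```

Request:
drive_tool(
  plan=[
    [[0,0,0],0],
    [[0,0,0],0],
    [[0,0,0],0],
    [[0,0,0],0],
    [[0,0,-0.02],0],
    [[0,0,-0.04],0],
    [[0,0,-0.05],0],
    [[0,0,0],0],
    [[0,0,0],0],
  ],
  fingers=-1,
)

```text
clock: 16.32
position: [456.3, -27.6, 142.0]
ee_rot: [-0.022, 1.0, 0.0, -0.0]
contact_force: [-0.0, -0.0, -0.1]
gripper_width: 85.4
```

```bash
python3 - <<'E'
from h import *
snap('side','s7');snap('scene','sc7')
plan((566,138,150),-81.9,10)
cv2.imwrite('pics/c10.png',np.hstack([cv2.resize(cv2.imread('pics/s7.png')[170:360,130:340],None,fx=2,fy=2,interpolation=cv2.INTER_CUBIC),cv2.resize(cv2.imread('pics/sc7.png')[100:290,230:420],None,fx=2,fy=2,interpolation=cv2.INTER_CUBIC)]))
E
```

```text
from [456.  -27.8 141.1] yaw -177.49 dist/row 19.9
[[[-0.0117, 0.0161, -0.0009], np.float64(-9.56)], [[-0.0142, 0.0139, -0.0009], np.float64(-9.56)], [[-0.0163, 0.0114, -0.0009], np.float64(-9.56)], [[-0.018, 0.0085, -0.0009], np.float64(-9.56)], [[-0.0192, 0.0054, -0.0009], np.float64(-9.56)], [[-0.0198, 0.0021, -0.0009], np.float64(-9.56)], [[-0.0199, -0.0012, -0.0009], np.float64(-9.56)], [[-0.0194, -0.0045, -0.0009], np.float64(-9.56)], [[-0.0184, -0.0076, -0.0009], np.float64(-9.56)], [[-0.0169, -0.0106, -0.0009], np.float64(-9.56)]]
```

View pics/c10.png

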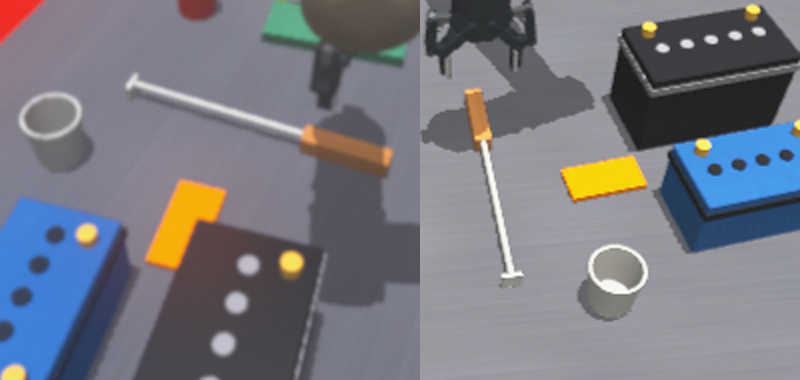

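```bash
cat >> h.py <<'E'
def platepose(d,lo,hi,z,roi=None,show=True):
    im=np.array(d['image']); hsv=cv2.cvtColor(im,cv2.COLOR_RGB2HSV); m=cv2.inRange(hsv,lo,hi)
    if roi: k=np.zeros_like(m); k[roi[1]:roi[3],roi[0]:roi[2]]=255; m&=k
    cs,_=cv2.findContours(m,cv2.RETR_EXTERNAL,cv2.CHAIN_APPROX_NONE); c=max(cs,key=cv2.contourArea)
    W=np.array([ray(d,p,z)[:2] for p in c[:,0]],np.float32)
    r=cv2.minAreaRect(W); b=cv2.boxPoints(r)
    e=max([b[1]-b[0],b[2]-b[1]],key=np.linalg.norm); a=np.degrees(np.arctan2(e[1],e[0]))%180
    print('center',np.round(r[0],1),'size',np.round(r[1],1),'long axis deg',round(float(a),1),'area px',cv2.contourArea(c)); return r
E
python3 - <<'E'
from h import *
platepose(load('sc7'),(10,180,180),(28,255,255),9,(295,150,380,210))
E
```

```text
center [565.4 137.7] size [ 58.5 110.3] long axis deg 97.9 area px 544.0
```

Request:
drive_tool(
  plan=[
    [[-0.012,0.016,-0.001],-9.5],
    [[-0.014,0.014,-0.001],-9.5],
    [[-0.016,0.011,-0.001],-9.5],
    [[-0.018,0.008,-0.001],-9.5],
    [[-0.019,0.005,-0.001],-9.5],
    [[-0.02,0.002,-0.001],-9.5],
    [[-0.02,-0.001,-0.001],-9.5],
    [[-0.019,-0.005,-0.001],-9.5],
    [[-0.018,-0.008,0],-9.5],
    [[-0.017,-0.01,0],-10],
    [[0,0,0],0],
    [[0,0,0],0],
  ],
)

```text
clock: 17.92
position: [567.2, 135.3, 149.0]
ee_rot: [0.754, -0.657, -0.001, 0.001]
contact_force: [-0.1, 0.8, 0.4]
gripper_width: 85.5
```

```bash
python3 - <<'E'
from h import *
snap('wrist','w8'); platepose(load('w8'),(8,150,120),(28,255,255),10)
plan((565.4,137.7,60),-82.1,3)
E
```

```text
center [563.6 137.2] size [ 55.8 110.3] long axis deg 97.9 area px 5900.5
from [567.3 135.2 149.4] yaw -82.09 dist/row 29.8
[[[-0.0009, 0.0005, 0.0298], np.float64(0.0)], [[-0.0009, 0.0005, 0.0298], np.float64(0.0)], [[-0.0009, 0.0005, 0.0298], np.float64(0.0)]]
```

View pics/w8.png

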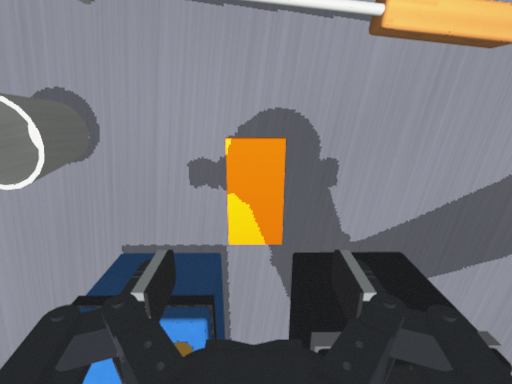

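```bash
python3 - <<'E'
from h import *
def tipz(tag,pts,half,pR):
    d=load(tag); p,R=pR
    K,Rc,t=[np.array(d[k],float) for k in 'KRt']; t=t.ravel(); c=-Rc.T@t
    co=R.T@(c-p)
    for uv in pts:
        v=R.T@(Rc.T@np.linalg.solve(K,[uv[0],uv[1],1.]))
        for sgn in (1,-1):
            s=(sgn*half-co[1])/v[1]
            if s>0: print(uv,(co+s*v).round(1))
p,R,s=pose()
tipz('w8',[(165,250),(175,250),(174,288),(135,292),(343,250),(333,250),(335,288),(374,290)],42.6,(p,R))
E
python3 - <<'E'
import cv2
im=cv2.imread('pics/w8.png')[230:384,90:420]; cv2.imwrite('pics/c11.png',cv2.resize(im,None,fx=2.4,fy=2.4))
E
```

```text
(165, 250) [ 14.5 -42.6   3.9]
(175, 250) [  5.5 -42.6  19.3]
(174, 288) [-13.3 -42.6  10.7]
(135, 292) [ 17.7 -42.6 -31.8]
(343, 250) [19.1 42.6 -4.2]
(333, 250) [10.9 42.6  9.8]
(335, 288) [-5.5 42.6  0.5]
(374, 290) [ 22.9  42.6 -37.5]
```

View pics/c11.png

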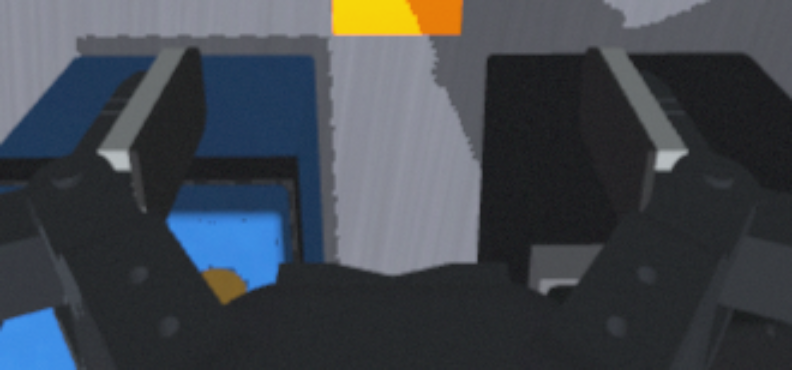

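Request:
drive_tool(
  plan=[
    [[-0.002,0.003,0.03],0],
    [[0,0,0.03],0],
    [[0,0,0.03],0],
    [[0,0,0.025],0],
    [[0,0,0.013],0],
    [[0,0,0],0],
    [[0,0,0],0],
  ],
)

```text
clock: 18.85
position: [565.5, 137.7, 23.4]
ee_rot: [0.755, -0.656, 0.0, -0.001]
contact_force: [-0.4, -0.6, -0.0]
gripper_width: 85.2
```

Request:
drive_tool(
  plan=[
    [[0,0,0],0],
    [[0,0,0],0],
    [[0,0,0],0],
    [[0,0,0],0],
    [[0,0,0],0],
  ],
  fingers=1,
)

```text
clock: 19.48
position: [565.6, 137.8, 23.7]
ee_rot: [0.755, -0.656, 0.0, -0.001]
contact_force: [-0.9, 1.3, 7.3]
gripper_width: 54.0
```

```bash
python3 - <<'E'
from h import *
snap('wrist','w9');p,R,s=pose();print(p,yaw(R),s['contact_force'],s['gripper_width'])
E
```

```text
[565.5680943  137.83926156  23.64631529] -81.9461360999608 [-1.07594466  0.45726158  5.83362691] 54.11973520487904
```

View pics/w9.png

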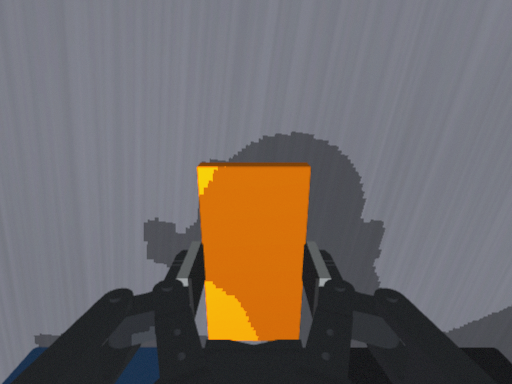

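```bash
python3 - <<'E'
from h import *
plan((519.5,-270,125),-171.1,11,start=(565.6,137.8,125))
E
```

```text
from [565.6 137.8 125. ] yaw -81.95 dist/row 37.3
[[[0.0361, 0.0093, 0.0], np.float64(8.1)], [[0.0371, 0.0042, 0.0], np.float64(8.1)], [[0.0373, -0.0011, 0.0], np.float64(8.1)], [[0.0368, -0.0064, 0.0], np.float64(8.1)], [[0.0355, -0.0115, 0.0], np.float64(8.1)], [[0.0335, -0.0164, 0.0], np.float64(8.1)], [[0.0309, -0.0209, 0.0], np.float64(8.1)], [[0.0276, -0.0251, 0.0], np.float64(8.1)], [[0.0238, -0.0287, 0.0], np.float64(8.1)], [[0.0195, -0.0318, 0.0], np.float64(8.1)], [[0.0148, -0.0342, 0.0], np.float64(8.1)]]
```

Request:
drive_tool(
  plan=[
    [[0,0,-0.01],0],
    [[0,0,-0.02],0],
    [[0,0,-0.03],0],
    [[0,0,-0.03],0],
    [[0,0,-0.01],0],
    [[0,0,0],0],
  ],
)

```text
clock: 20.27
position: [564.7, 137.4, 122.4]
ee_rot: [0.755, -0.656, -0.0, -0.0]
contact_force: [-0.1, 0.1, -2.0]
gripper_width: 54.1
```

Plate lifted (about 2 N of weight). Now swing to the jig.

Request:
drive_tool(
  plan=[
    [[0.036,0.009,0],8.1],
    [[0.037,0.004,0],8.1],
    [[0.037,-0.001,0],8.1],
    [[0.037,-0.006,0],8.1],
    [[0.036,-0.012,0],8.1],
    [[0.033,-0.016,0],8.1],
    [[0.031,-0.021,0],8.1],
    [[0.028,-0.025,0],8.1],
    [[0.024,-0.029,0],8.1],
    [[0.02,-0.032,0],8.1],
    [[0.015,-0.034,0],8.1],
    [[0,0,0],0],
  ],
)

```text
clock: 21.78
position: [516.5, -272.6, 120.1]
ee_rot: [-0.076, 0.997, 0.001, -0.002]
contact_force: [0.0, 0.7, -1.5]
gripper_width: 53.9
```

```bash
python3 - <<'E'
from h import *
snap('side','s10');snap('scene','sc10');snap('wrist','w10')
plan((519.5,-270,85),-171.1,3)
print(pose()[2]['gripper_width'])
cv2.imwrite('pics/c12.png',np.hstack([cv2.resize(cv2.imread('pics/s10.png')[60:220,230:390],None,fx=2.5,fy=2.5,interpolation=cv2.INTER_CUBIC),cv2.resize(cv2.imread('pics/sc10.png')[100:260,100:260],None,fx=2.5,fy=2.5,interpolation=cv2.INTER_CUBIC)]))
E
```

```text
from [ 517.4 -270.3  121. ] yaw -171.04 dist/row 12.0
[[[-0.0007, -0.0, 0.012], np.float64(0.02)], [[-0.0007, -0.0, 0.012], np.float64(0.02)], [[-0.0007, -0.0, 0.012], np.float64(0.02)]]
53.934411150215254
```

View pics/c12.png

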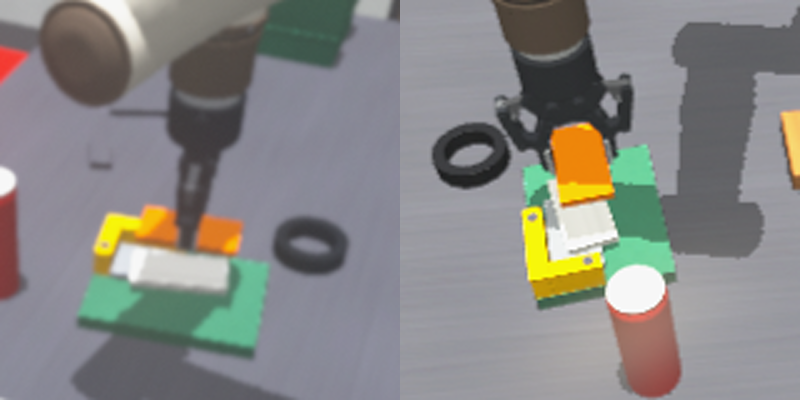

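View pics/w10.png

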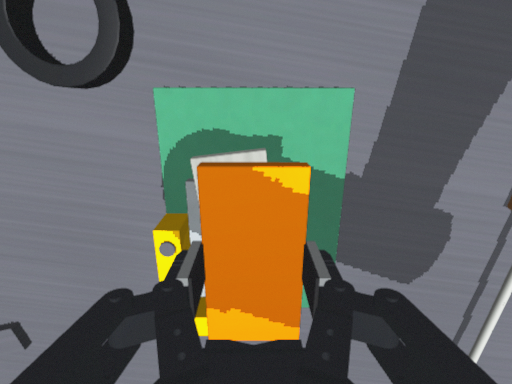

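```bash
python3 - <<'E'
from h import *
d=load('w10'); th=np.radians(8.86);o=np.array([612,-311.2]);R2=np.array([[np.cos(th),-np.sin(th)],[np.sin(th),np.cos(th)]])
for n,p,z in [('A(-180,-20)',(153.5,88),20),('B(-180,130)',(353,88),20),('Lout(-80,-20)',(154.5,232),54),('Lin(-80,0)',(187,231),54),('mid back L',(191,158),40),('mid back R',(266,151),40),('mid back R2',(268,163),40)]:
    w=ray(d,p,z); print(n,w.round(1),((w[:2]-o)@R2).round(1))
A=ray(d,(153.5,88),20);B=ray(d,(353,88),20);e=B-A;print(np.degrees(np.arctan2(-e[0],e[1])),np.linalg.norm(e))
E
```

```text
A(-180,-20) [ 436.  -358.3   20. ] [-181.1  -19.4]
B(-180,130) [ 413.3 -213.1   20. ] [-181.2  127.5]
Lout(-80,-20) [ 535.1 -342.2   54. ] [-80.8 -18.8]
Lin(-80,0) [ 530.6 -318.6   54. ] [-81.6   5.2]
mid back L [ 479.2 -322.9   40. ] [-133.     8.9]
mid back R [ 465.8 -270.1   40. ] [-138.1   63.1]
mid back R2 [ 474.2 -267.2   40. ] [-129.4   64.7]
8.897895401311871 146.91061692323746
```

Request:
drive_tool(
  plan=[
    [[0,0,0.015],0],
    [[0,0,0.015],0],
    [[0,0,0.013],0],
    [[0,0,0.008],0],
    [[0,0,0.003],0],
    [[0,0,0],0],
    [[0,0,0],0],
  ],
)

```text
clock: 22.8
position: [518.4, -271.0, 68.8]
ee_rot: [-0.078, 0.997, -0.0, 0.001]
contact_force: [-0.1, -0.3, -1.4]
gripper_width: 53.8
```

Request:
drive_tool(
  plan=[
    [[0,0,0.002],0],
    [[0,0,0.001],0],
    [[0,0,0.001],0],
    [[0,0,0],0],
    [[0,0,0],0],
  ],
)

```text
clock: 23.42
position: [518.1, -270.8, 64.3]
ee_rot: [-0.078, 0.997, -0.0, 0.0]
contact_force: [1.3, -0.2, -1.6]
gripper_width: 53.7
```

```bash
python3 - <<'E'
from h import *
print(arm.read_state()['contact_force'],arm.read_state()['position'])
snap('side','s11')
cv2.imwrite('pics/c13.png',cv2.resize(cv2.imread('pics/s11.png')[120:220,250:370],None,fx=6,fy=6,interpolation=cv2.INTER_CUBIC))
E
```

```text
[ 1.34602112 -0.21867265 -1.59865766] [ 518.10179317 -270.83767018   64.33828333]
```

View pics/c13.png

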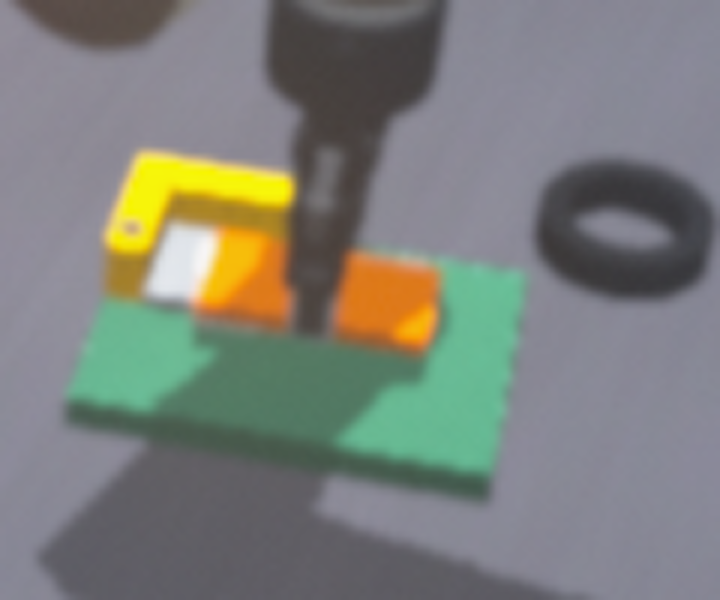

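Request:
drive_tool(
  plan=[
    [[0,0,0.001],0],
    [[0,0,0],0],
    [[0,0,0],0],
  ],
)

```text
clock: 23.85
position: [518.2, -270.9, 63.7]
ee_rot: [-0.078, 0.997, -0.0, 0.0]
contact_force: [-0.5, 0.7, 2.0]
gripper_width: 53.7
```

Request:
drive_tool(
  plan=[
    [[0,0,0],0],
    [[0,0,0],0],
    [[0,0,0],0],
    [[0,0,0],0],
  ],
  fingers=-0.55,
)

```text
clock: 24.35
position: [518.1, -270.9, 63.2]
ee_rot: [-0.078, 0.997, -0.0, -0.0]
contact_force: [-0.0, 0.3, 0.3]
gripper_width: 66.0
```

Request:
drive_tool(
  plan=[
    [[0,0,-0.01],0],
    [[0,0,-0.02],0],
    [[0,0,-0.03],0],
    [[0,0,-0.03],0],
    [[0.03,0,0],0],
    [[0.05,0,0],0],
    [[0.05,0,0],0],
    [[0,0,0],0],
  ],
)

```text
clock: 25.35
position: [386.5, -291.0, 154.1]
ee_rot: [-0.077, 0.997, 0.0, -0.0]
contact_force: [0.8, 0.1, -0.2]
gripper_width: 66.4
```

```bash
python3 - <<'E'
from h import *
p,R,s=pose();print(p,yaw(R),s['gripper_width'],s['contact_force'])
snap('side','s12');snap('scene','sc12');snap('wrist','w12')
cv2.imwrite('pics/c14.png',np.hstack([cv2.resize(cv2.imread('pics/s12.png')[130:210,250:350],None,fx=4,fy=4,interpolation=cv2.INTER_CUBIC),cv2.resize(cv2.imread('pics/sc12.png')[150:230,130:230],None,fx=4,fy=4,interpolation=cv2.INTER_CUBIC)]))
E
```

```text
[ 386.50770236 -290.97992852  154.08039304] -171.2179406635579 66.36673858768326 [ 0.79585077  0.0682353  -0.15203786]
```

View pics/c14.png

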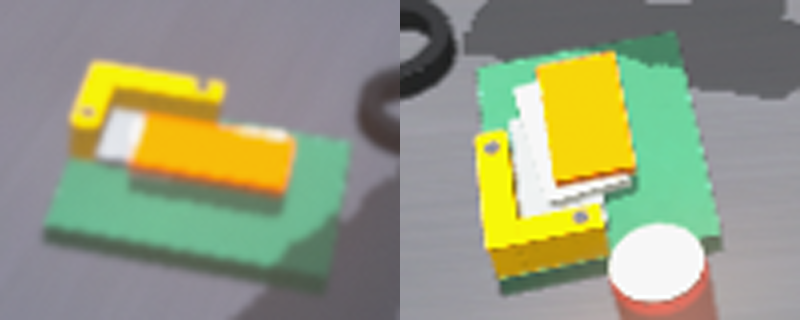

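View pics/w12.png

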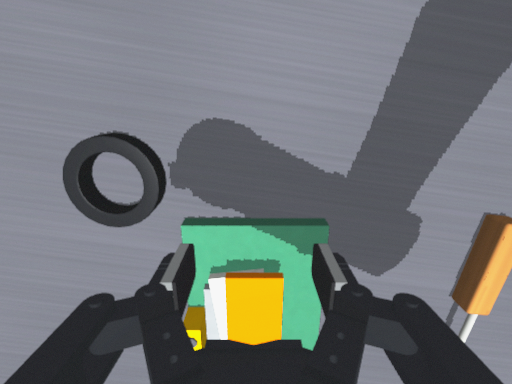

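```bash
cat >> h.py <<'E'
th=np.radians(8.88);oj=np.array([612,-311.2]);RJ=np.array([[np.cos(th),-np.sin(th)],[np.sin(th),np.cos(th)]])
def j2w(x,y,z=None):
    w=oj+RJ@np.array([x,y],float); return w if z is None else np.array([w[0],w[1],z])
def w2j(w): return (np.array(w)[:2]-oj)@RJ
E
python3 - <<'E'
from h import *
print(j2w(-83,118,110)); plan(j2w(-83,118,110),-81.1,10)
platepose(load('sc12'),(15,150,150),(28,255,255),50,(160,160,200,200))
r=platepose(load('w12'),(8,150,120),(28,255,255),50,(220,260,300,350))
E
```

```text
[ 511.77972316 -207.4267081   110.        ]
from [ 390.8 -291.4  154.2] yaw -171.06 dist/row 15.4
[[[-0.0133, 0.0064, 0.0044], np.float64(-9.0)], [[-0.0141, 0.0043, 0.0044], np.float64(-9.0)], [[-0.0146, 0.002, 0.0044], np.float64(-9.0)], [[-0.0147, -0.0003, 0.0044], np.float64(-9.0)], [[-0.0145, -0.0026, 0.0044], np.float64(-9.0)], [[-0.0139, -0.0048, 0.0044], np.float64(-9.0)], [[-0.013, -0.007, 0.0044], np.float64(-9.0)], [[-0.0117, -0.0089, 0.0044], np.float64(-9.0)], [[-0.0102, -0.0106, 0.0044], np.float64(-9.0)], [[-0.0084, -0.0121, 0.0044], np.float64(-9.0)]]
center [ 520.8 -270.7] size [114.7  55.9] long axis deg 9.4 area px 549.5
center [ 501.2 -274.1] size [86.8 55.1] long axis deg 8.9 area px 3755.5
```

Request:
drive_tool(
  plan=[
    [[-0.013,0.006,0.004],-9],
    [[-0.014,0.004,0.004],-9],
    [[-0.015,0.002,0.004],-9],
    [[-0.015,0,0.004],-9],
    [[-0.014,-0.003,0.004],-9],
    [[-0.014,-0.005,0.004],-9],
    [[-0.013,-0.007,0.005],-9],
    [[-0.012,-0.009,0.005],-9],
    [[-0.01,-0.011,0.005],-9],
    [[-0.008,-0.012,0.005],-9],
    [[0,0,0],0],
    [[0,0,0],0],
  ],
)

```text
clock: 27.0
position: [511.7, -208.2, 109.2]
ee_rot: [0.759, -0.651, -0.0, 0.0]
contact_force: [-1.1, -0.1, 1.1]
gripper_width: 66.0
```

```bash
python3 - <<'E'
from h import *
p,R,s=pose(); print(p,yaw(R),w2j(p),s['gripper_width'])
snap('wrist','w13')
plan(j2w(-83,118,60),-81.1,2)
E
```

```text
[ 511.73409968 -208.17320551  109.22027262] -81.17169627513198 [-83.16031009 117.26949294] 66.02002381049839
from [ 511.5 -208.3  109.4] yaw -81.17 dist/row 24.7
[[[-0.0004, -0.0002, 0.0247], np.float64(-0.03)], [[-0.0004, -0.0002, 0.0247], np.float64(-0.03)]]
```

View pics/w13.png

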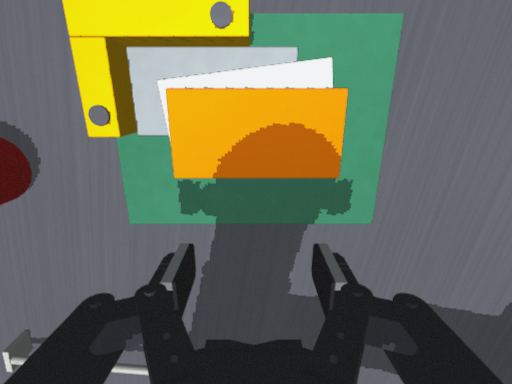

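```bash
python3 - <<'E'
from h import *
d=load('w13')
for n,p,z in [('or fl',(174,178),50),('or fr',(340,178),50),('or br',(348,88),50),('or bl',(166,88),50),('mid bl',(158,81),40),('mid br',(332,58),40),('low bl',(127,47),30),('low br',(297,47),30),('low fl',(137,135),30),('fl C(20,130)',(130,223),20),('fl D(-180,130)',(373,223),20),('fl(-180,-20)',(402,13),20),('short end out (20,55)',(90,136),54),('short end in(0,55)',(120,136),54),('corner in',(104,36),54),('long end in(-80,0)',(249,36),54)]:
    print(n,w2j(ray(d,p,z)).round(1))
E
```

```text
or fl [-31.9  81.2]
or fr [-141.6   81.4]
or br [-140.8   25.9]
or bl [-32.4  25.7]
mid bl [-24.9  21.3]
mid br [-132.3    8.4]
low bl [-4.3  0.7]
low br [-112.1    0.8]
low fl [-3.1 55.6]
fl C(20,130) [ 16.6 127.7]
fl D(-180,130) [-182.3  127.9]
fl(-180,-20) [-180.2  -20.3]
short end out (20,55) [15.9 53.3]
short end in(0,55) [-2.5 53.4]
corner in [-2.3 -0.8]
long end in(-80,0) [-82.   -0.8]
```

Request:
drive_tool(
  plan=[
    [[0,0,0.02],0],
    [[0,0,0.025],0],
    [[0,0,0.012],0],
    [[0,0,0.005],0],
    [[0.01,0,0],0],
    [[0.008,0,0],0],
    [[0.006,0,0],0],
    [[0,0,0],0],
  ],
)

```text
clock: 28.05
position: [515.4, -232.6, 47.6]
ee_rot: [0.76, -0.65, 0.0, -0.0]
contact_force: [1.2, -0.2, -0.9]
gripper_width: 66.1
```

```bash
python3 - <<'E'
from h import *
p,R,s=pose(); print(p,yaw(R),w2j(p),s['contact_force'])
snap('wrist','w14')
snap('side','s14')
cv2.imwrite('pics/c15.png',cv2.resize(cv2.imread('pics/s14.png')[100:220,220:380],None,fx=4.5,fy=4.5,interpolation=cv2.INTER_CUBIC))
E
```

```text
[ 515.42133273 -232.63249005   47.64233003] -81.13144344209643 [-83.29294294  92.53420042] [ 1.16295815 -0.16651443 -0.86306329]
```

View pics/w14.png

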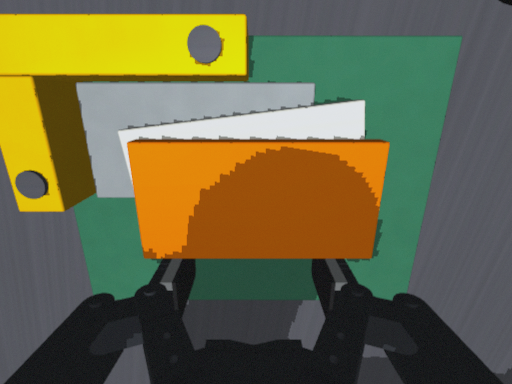

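View pics/c15.png

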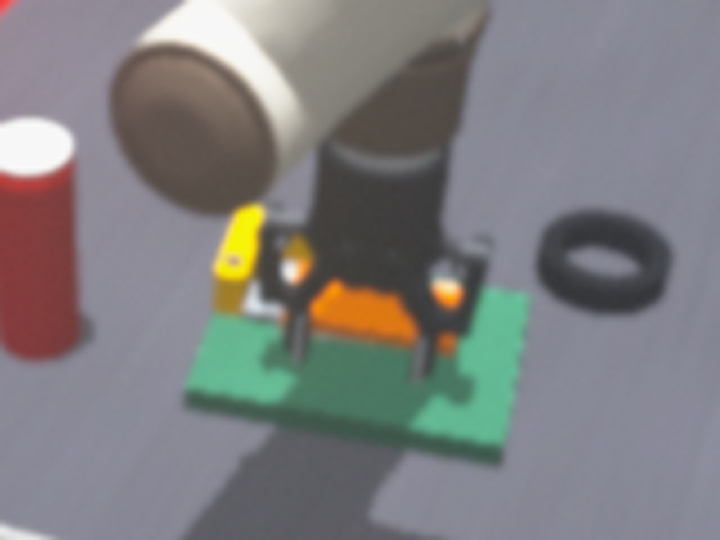

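Request:
drive_tool(
  plan=[
    [[0.003,0,0],0],
    [[0.003,0,0],0],
    [[0.003,0,0],0],
    [[0.003,0,0],0],
    [[0.003,0,0],0],
    [[0.003,0,0],0],
    [[0,0,0],0],
  ],
)

```text
clock: 29.02
position: [518.1, -250.2, 47.3]
ee_rot: [0.76, -0.65, 0.0, 0.0]
contact_force: [-0.8, -0.2, 0.4]
gripper_width: 66.4
```

```bash
python3 - <<'E'
from h import *
p,R,s=pose(); print(p,yaw(R),w2j(p),s['contact_force'])
snap('wrist','w15')
E
```

```text
[ 518.09719269 -250.24850002   47.26634292] -81.08274223218922 [-83.36846078  74.71627881] [-0.77384254 -0.23911542  0.39148839]
```

View pics/w15.png

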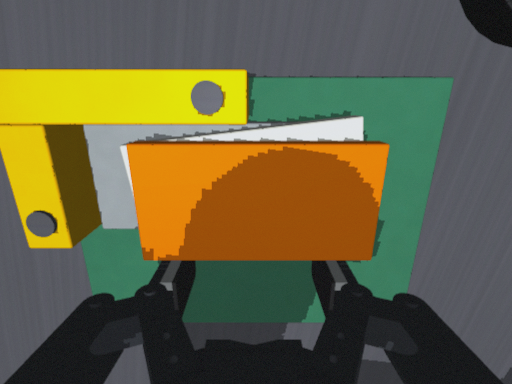

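```bash
python3 - <<'E'
from h import *
for t,pts in [('w14',[((119,130),40),((364,101),40),((128,142),50),((388,142),50),((145,258),50),((372,258),50),((247,14),54),((247,75),54)]),('w15',[((122,147),40),((363,117),40),((128,143),50),((388,143),50),((145,260),50),((372,260),50),((247,70),54),((247,124),54)])]:
    print(t,[w2j(ray(load(t),p,z)).round(1).tolist() for p,z in pts])
E
```

```text
w14 [[-25.1, 20.3], [-131.7, 8.2], [-32.8, 24.1], [-139.9, 24.1], [-32.8, 78.9], [-141.0, 78.9], [-82.2, -20.4], [-82.1, -1.0]]
w15 [[-25.5, 9.9], [-132.0, -3.1], [-32.9, 6.7], [-139.8, 6.6], [-32.9, 62.0], [-141.0, 62.0], [-82.1, -20.4], [-82.0, -1.3]]
```

```bash
python3 - <<'E'
from h import *
d=load('s14')
for xj in (-83.3+34,-83.3-34,-83.3+48,-83.3-48):
    for z in (28,32,36,40):
        u=proj(d,j2w(xj,92.5+11,z)); print(round(xj),z,((u-[220,100]+.5)*4.5).round(0))
E
```

```text
-49 28 [302. 369.]
-49 32 [302. 365.]
-49 36 [302. 360.]
-49 40 [303. 355.]
-117 28 [410. 389.]
-117 32 [410. 384.]
-117 36 [411. 379.]
-117 40 [412. 374.]
-35 28 [280. 365.]
-35 32 [280. 361.]
-35 36 [280. 356.]
-35 40 [281. 351.]
-131 28 [432. 393.]
-131 32 [433. 388.]
-131 36 [434. 383.]
-131 40 [435. 378.]
```

Request:
drive_tool(
  plan=[
    [[-0.006,0,0],0],
    [[-0.006,0,0],0],
    [[0,0,0.004],0],
    [[0,0,0.004],0],
    [[0,0,0],0],
    [[0.004,0,0],0],
    [[0.004,0,0],0],
    [[0.002,0,0],0],
    [[0.001,0,0],0],
    [[0.001,0,0],0],
    [[0.001,0,0],0],
    [[0,0,0],0],
  ],
)

```text
clock: 30.58
position: [518.0, -250.5, 39.3]
ee_rot: [0.76, -0.65, -0.0, -0.0]
contact_force: [0.4, 2.2, 1.6]
gripper_width: 65.7
```

```bash
python3 - <<'E'
from h import *
p,R,s=pose(); print(p,yaw(R),w2j(p),s['contact_force'])
snap('wrist','w16');snap('side','s16')
cv2.imwrite('pics/c16.png',np.hstack([cv2.imread('pics/w16.png')[50:350,50:470],cv2.resize(cv2.imread('pics/s16.png')[120:220,240:360],None,fx=3,fy=3,interpolation=cv2.INTER_CUBIC)]))
E
```

```text
[ 518.04749879 -250.51373676   39.32848365] -81.06188955565872 [-83.45850244  74.46189227] [0.42189363 2.2245455  1.55512504]
```

View pics/c16.png

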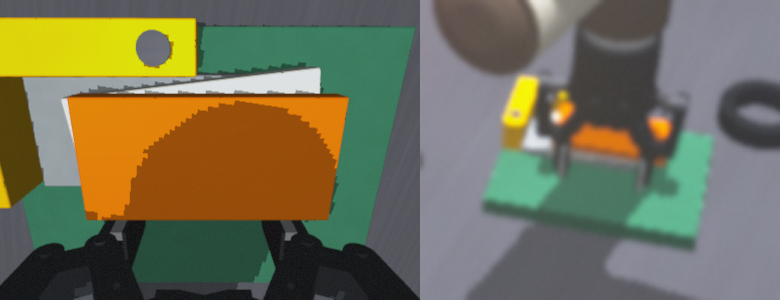

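Request:
drive_tool(
  plan=[
    [[0.001,0,0],0],
    [[0.001,0,0],0],
    [[0.001,0,0],0],
    [[0.001,0,0],0],
    [[0,0,0],0],
    [[0,0,0],0],
  ],
)

```text
clock: 31.42
position: [518.7, -254.1, 39.3]
ee_rot: [0.76, -0.65, -0.0, -0.0]
contact_force: [-1.4, 5.7, 1.8]
gripper_width: 66.0
```

```bash
python3 - <<'E'
from h import *
p,R,s=pose(); print(p,yaw(R),w2j(p),s['contact_force'])
snap('wrist','w17')
E
```

```text
[ 518.69470879 -254.14265919   39.2922663 ] -81.04257063574707 [-83.3792305   70.77655988] [-1.42867219  5.67232819  1.77714556]
```

View pics/w17.png

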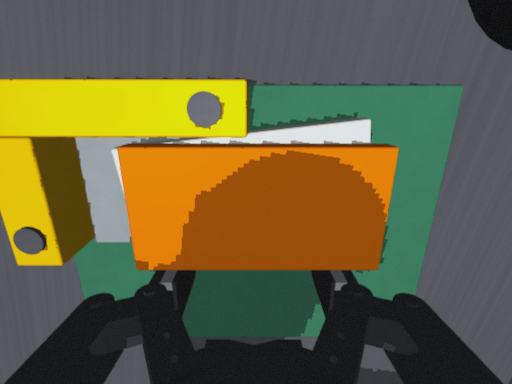

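Request:
drive_tool(
  plan=[
    [[0.001,0,0],0],
    [[0.001,0,0],0],
    [[0,0,0],0],
    [[0,0,0],0],
    [[0,0,0],0],
  ],
)

```text
clock: 32.1
position: [519.3, -254.7, 39.3]
ee_rot: [0.761, -0.649, -0.001, -0.001]
contact_force: [-0.7, 12.1, 3.6]
gripper_width: 66.2
```

```bash
python3 - <<'E'
from h import *
p,R,s=pose(); print(p,yaw(R),w2j(p),s['contact_force'])
snap('wrist','w18')
cv2.imwrite('pics/c18.png',cv2.resize(cv2.imread('pics/w18.png')[70:290,0:420],None,fx=1.9,fy=1.9))
E
```

```text
[ 519.25169749 -254.74925661   39.29978894] -80.97352237843864 [-82.9225557   70.09125341] [-0.66783166 12.12988144  3.55197752]
```

View pics/c18.png

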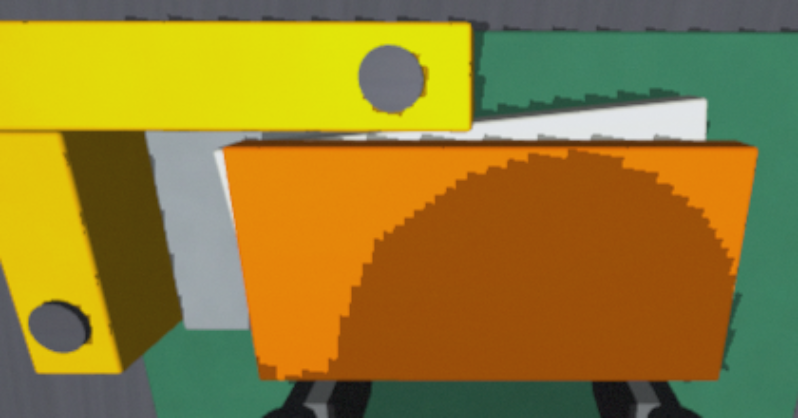

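```bash
python3 - <<'E'
from h import *
d=load('w18')
f=lambda x,y:(x/1.9,y/1.9+70)
for n,p,z in [('or fl',(260,380),50),('or fr',(722,380),50),('or bl',(224,148),50),('or br',(757,148),50),('low fl',(185,329),30),('low f2',(248,329),30),('low bl',(147,132),30),('mid br',(706,98),40),('mid b at stop',(475,125),40),('mid bl',(216,150),40),('stop end',(472,130),54),('corner',(62,132),54)]: print(n,w2j(ray(d,f(*p),z)).round(1))
E
```

```text
or fl [-31.7  57.6]
or fr [-140.9   57.3]
or bl [-31.9   2.8]
or br [-139.6    2.5]
low fl [-3.8 55.2]
low f2 [-20.8  55.1]
low bl [-4.4  2.4]
mid br [-132.    -6.5]
mid b at stop [-82.5  -0.7]
mid bl [-25.1   4.9]
stop end [-82.   -1.5]
corner [-3.1 -0.9]
```

```bash
python3 - <<'E'
from h import *
p,R,s=pose(); print(s['contact_force'],s['wrist_torque'])
snap('side','s18')
cv2.imwrite('pics/c19.png',cv2.resize(cv2.imread('pics/s18.png')[140:205,260:350],None,fx=8,fy=8,interpolation=cv2.INTER_CUBIC))
E
```

```text
[ 0.17025167 12.8493832   3.84998779] [ 3.33561591 -0.0966335   0.39940992]
```

View pics/c19.png

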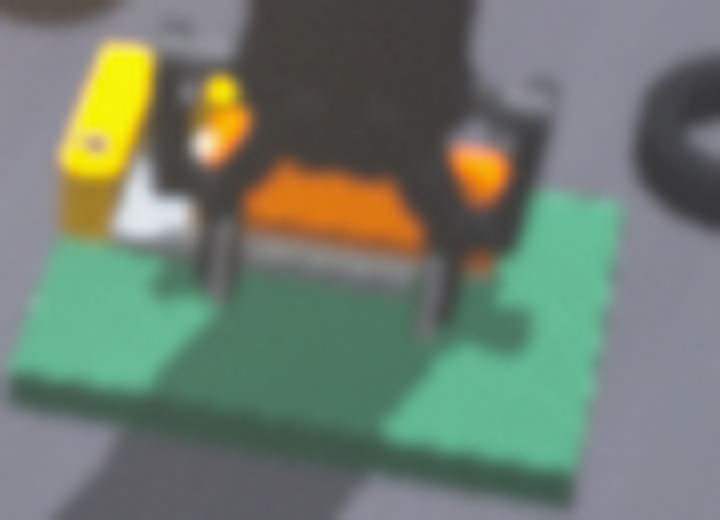

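Request:
drive_tool(
  plan=[
    [[-0.003,0,0],0],
    [[-0.01,0,0],0],
    [[-0.015,0,0],0],
    [[0,0,-0.03],0],
    [[0,0,-0.03],0],
    [[0,0,-0.01],0],
    [[0,0,0],0],
    [[0,0,0],0],
  ],
)

```text
clock: 33.2
position: [513.8, -228.8, 108.1]
ee_rot: [0.76, -0.65, -0.001, 0.001]
contact_force: [0.4, 0.8, -0.2]
gripper_width: 66.0
```

```bash
python3 - <<'E'
from h import *
p,R,s=pose(); print(p,yaw(R),w2j(p),s['contact_force'],s['gripper_width'])
snap('wrist','w19')
plan(j2w(-174,29,105),-171.1,10)
E
```

```text
[ 513.82431118 -228.78936961  108.05749142] -81.0971866180539 [-84.27757702  96.57778154] [ 0.3730049   0.79777706 -0.19892413] 66.01411839118896
from [ 513.9 -228.9  108. ] yaw -81.09 dist/row 11.2
[[[0.0067, 0.009, 0.0003], np.float64(9.0)], [[0.0081, 0.0078, 0.0003], np.float64(9.0)], [[0.0092, 0.0065, 0.0003], np.float64(9.0)], [[0.0101, 0.0049, 0.0003], np.float64(9.0)], [[0.0107, 0.0033, 0.0003], np.float64(9.0)], [[0.0111, 0.0016, 0.0003], np.float64(9.0)], [[0.0112, -0.0002, 0.0003], np.float64(9.0)], [[0.0111, -0.0019, 0.0003], np.float64(9.0)], [[0.0106, -0.0036, 0.0003], np.float64(9.0)], [[0.0099, -0.0053, 0.0003], np.float64(9.0)]]
```

View pics/w19.png

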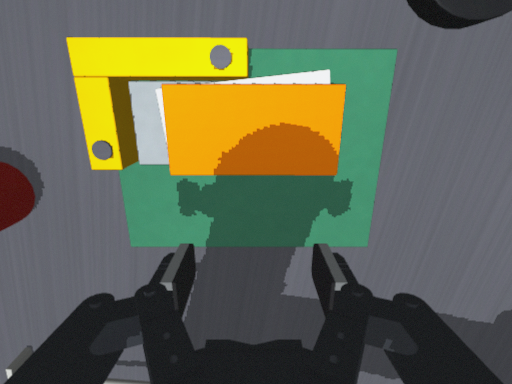

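Request:
drive_tool(
  plan=[
    [[0.007,0.009,0],9],
    [[0.008,0.008,0],9],
    [[0.009,0.006,0],9],
    [[0.01,0.005,0],9],
    [[0.011,0.003,0],9],
    [[0.011,0.002,0],9],
    [[0.011,0,0],9],
    [[0.011,-0.002,0],9],
    [[0.011,-0.004,0],9],
    [[0.01,-0.005,0.002],9],
    [[0,0,0],0],
    [[0,0,0],0],
  ],
  fingers=0.5,
)

```text
clock: 34.75
position: [436.5, -309.5, 106.8]
ee_rot: [-0.079, 0.997, 0.0, -0.0]
contact_force: [-0.1, 0.6, -0.3]
gripper_width: 21.2
```

```bash
python3 - <<'E'
from h import *
p,R,s=pose(); print(p,yaw(R),w2j(p),s['contact_force'],s['gripper_width'])
snap('wrist','w20')
E
```

```text
[ 436.4770822  -309.4891618   106.83459145] -170.94893956083158 [-173.15497228   28.78501717] [-0.10182124  0.6030132  -0.30173561] 21.151555793924572
```

View pics/w20.png

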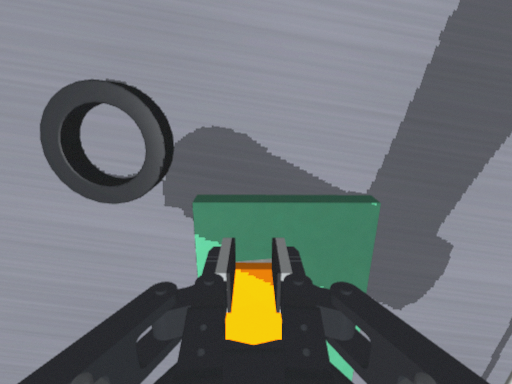

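Request:
drive_tool(
  plan=[
    [[0,0,0.02],0],
    [[0,0,0.02],0],
    [[0,0,0.01],0],
    [[0,0,0.005],0],
    [[-0.008,0,0],0],
    [[-0.008,0,0],0],
    [[-0.004,0,0],0],
    [[0,0,0],0],
  ],
)

```text
clock: 35.8
position: [456.8, -306.4, 52.6]
ee_rot: [-0.078, 0.997, -0.0, 0.0]
contact_force: [-0.7, -1.0, 0.2]
gripper_width: 21.5
```

```bash
python3 - <<'E'
from h import *
p,R,s=pose(); print(p,yaw(R),w2j(p),s['contact_force'],s['gripper_width'])
snap('side','s21');d=load('s21')
print(proj(d,j2w(-153,55,30)),proj(d,j2w(-153,55,20)))
cv2.imwrite('pics/c21.png',cv2.resize(cv2.imread('pics/s21.png')[130:210,260:360],None,fx=7,fy=7,interpolation=cv2.INTER_CUBIC))
E
```

```text
[ 456.78390485 -306.44731468   52.58427491] -171.04931975790024 [-152.62199479   28.65573101] [-0.68283406 -1.02518437  0.1698089 ] 21.526326144881402
[325.64902585 176.62083887] [325.15379982 179.2803667 ]
```

View pics/c21.png

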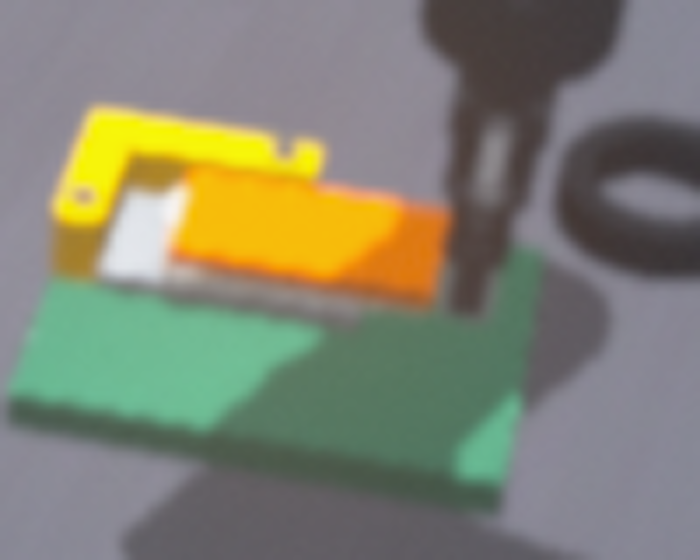

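Request:
drive_tool(
  plan=[
    [[0,0,0.004],0],
    [[-0.002,0,0],0],
    [[-0.003,0,0],0],
    [[-0.003,0,0],0],
    [[-0.003,0,0],0],
    [[-0.003,0,0],0],
    [[-0.003,0,0],0],
    [[0,0,0],0],
  ],
)

```text
clock: 36.85
position: [468.7, -302.9, 47.7]
ee_rot: [-0.077, 0.997, 0.002, -0.005]
contact_force: [-8.6, 1.1, 6.1]
gripper_width: 21.2
```

```bash
python3 - <<'E'
from h import *
p,R,s=pose(); print(p,yaw(R),w2j(p),s['contact_force'],s['wrist_torque'])
snap('side','s22');snap('scene','sc22')
cv2.imwrite('pics/c22.png',np.hstack([cv2.resize(cv2.imread('pics/s22.png')[130:210,260:360],None,fx=4,fy=4,interpolation=cv2.INTER_CUBIC),cv2.resize(cv2.imread('pics/sc22.png')[150:230,130:230],None,fx=4,fy=4,interpolation=cv2.INTER_CUBIC)]))
E
```

```text
[ 468.65815182 -302.89528067   47.70506422] -171.1144764159389 [-140.34176324   30.33221543] [-8.63990755  1.05282362  6.09613594] [0.45891531 2.33167294 0.04371975]
```

View pics/c22.png

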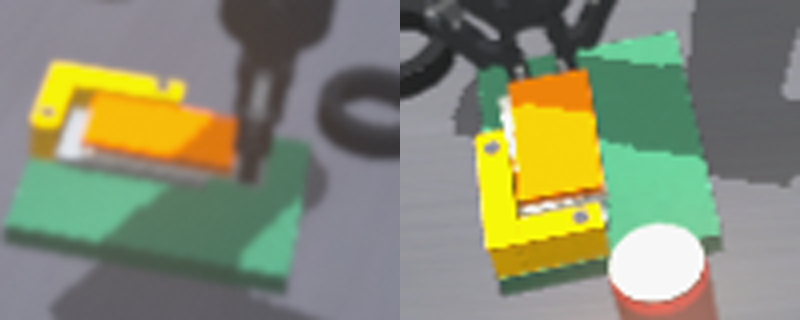

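```bash
python3 - <<'E'
from h import *
snap('wrist','w22')
cv2.imwrite('pics/c23.png',np.hstack([cv2.resize(cv2.imread('pics/w22.png')[150:384,130:400],None,fx=1.5,fy=1.5),cv2.resize(cv2.imread('pics/s22.png')[145:195,265:330],None,fx=6,fy=7,interpolation=cv2.INTER_CUBIC)[:351]]))
E
```

```text
Traceback (most recent call last):
ValueError: all the input array dimensions except for the concatenation axis must match exactly, but along dimension 0, the array at index 0 has size 351 and the array at index 1 has size 350
```

```bash
python3 - <<'E'
from h import *
cv2.imwrite('pics/c23.png',np.hstack([cv2.resize(cv2.imread('pics/w22.png')[150:384,130:400],(405,350)),cv2.resize(cv2.imread('pics/s22.png')[145:195,265:330],(390,350),interpolation=cv2.INTER_CUBIC)]))
E
```

```text
(no output)
```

View pics/c23.png

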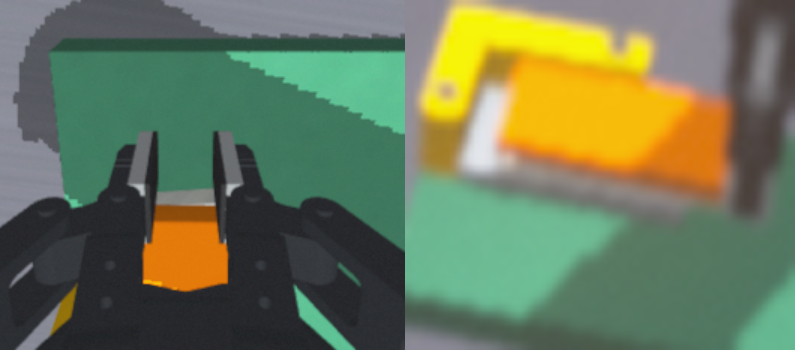

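Request:
drive_tool(
  plan=[
    [[0.005,0,0],0],
    [[0.01,0,0],0],
    [[0,0,-0.025],0],
    [[0,0,-0.03],0],
    [[-0.022,0,0],0],
    [[-0.022,0,0],0],
    [[0,0,0],0],
  ],
  fingers=-1,
)

```text
clock: 37.88
position: [503.0, -299.3, 103.5]
ee_rot: [-0.078, 0.997, -0.0, 0.001]
contact_force: [0.6, 0.3, -0.8]
gripper_width: 85.1
```

```bash
python3 - <<'E'
from h import *
p,R,s=pose(); print(p,yaw(R),w2j(p),s['contact_force'],s['gripper_width'])
snap('wrist','w24'); snap('side','s24')
plan(j2w(-111,28.5,90),-171.12,2)
cv2.imwrite('pics/c24.png',np.hstack([cv2.resize(cv2.imread('pics/w24.png'),(400,300)),cv2.resize(cv2.imread('pics/s24.png')[130:205,260:360],(400,300),interpolation=cv2.INTER_CUBIC)]))
E
```

```text
[ 503.04262023 -299.31180821  103.4824904 ] -171.0158489654866 [-105.81626904   28.56495957] [ 0.58854514  0.31613407 -0.82299518] 85.119517869081
from [ 501.2 -299.3  103.1] yaw -171.08 dist/row 6.7
[[[0.0017, -0.0002, 0.0065], np.float64(0.02)], [[0.0017, -0.0002, 0.0065], np.float64(0.02)]]
```

View pics/c24.png

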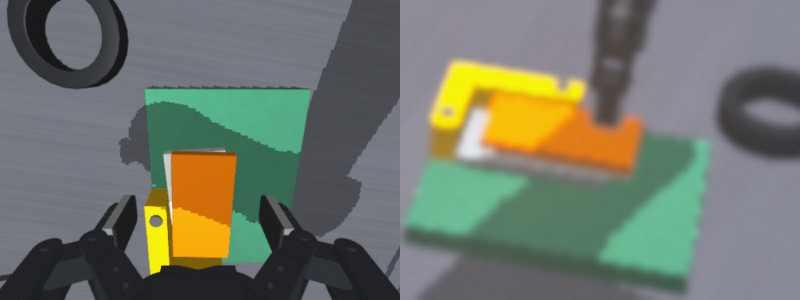

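```bash
python3 - <<'E'
from h import *
cv2.imwrite('pics/c25.png',cv2.resize(cv2.imread('pics/w24.png')[180:350,170:330],None,fx=4,fy=3.5))
E
```

```text
(no output)
```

View pics/c25.png

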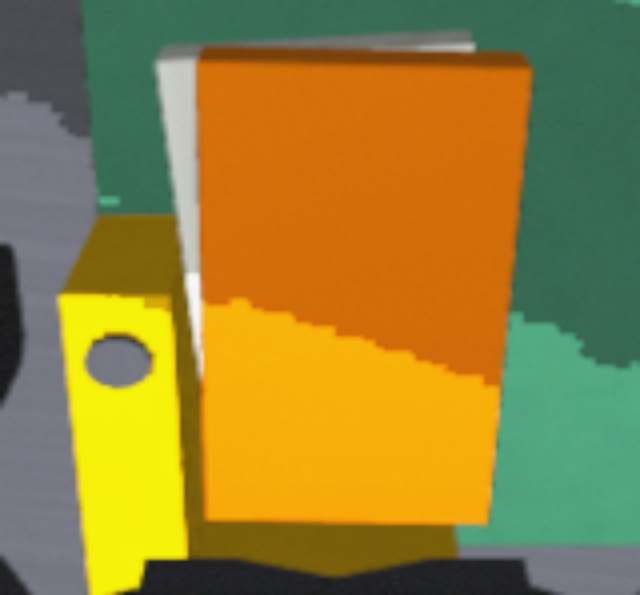

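```bash
python3 - <<'E'
from h import *
d=load('w24'); f=lambda x,y:(x/4+170,y/3.5+180)
for n,p,z in [('or bl',(199,60),50),('or br',(530,67),50),('or fr',(489,523),50),('or fl',(207,521),50),('mid bl',(160,60),40),('mid br',(472,45),40),('mid near stop',(190,272),40),('stop end in',(170,297),54),('stop out end',(62,295),54)]: print(n,w2j(ray(d,f(*p),z)).round(1))
E
```

```text
or bl [-130.5    5.8]
or br [-129.2   60. ]
or fr [-20.4  58.5]
or fl [-20.9   3.2]
mid bl [-126.9   -2.3]
mid br [-130.2   51.6]
mid near stop [-78.7   1. ]
stop end in [-81.7  -0.7]
stop out end [-82.2 -19.5]
```

Request:
drive_tool(
  plan=[
    [[0.003,0,0.015],0],
    [[0,0,0.02],0],
    [[0,0,0.014],0],
    [[0,0,0.005],0],
    [[0,0,0],0],
    [[0,0,0],0],
  ],
)

```text
clock: 38.72
position: [499.1, -300.0, 49.9]
ee_rot: [-0.078, 0.997, -0.0, 0.001]
contact_force: [-0.7, 0.0, 0.2]
gripper_width: 85.5
```

Request:
drive_tool(
  plan=[
    [[0,0,0],0],
    [[0,0,0],0],
    [[0,0,0],0],
    [[0,0,0],0],
    [[0,0,0],0],
  ],
  fingers=1,
)

```text
clock: 39.35
position: [499.2, -300.2, 50.7]
ee_rot: [-0.078, 0.997, -0.001, 0.001]
contact_force: [-1.9, -0.6, 4.8]
gripper_width: 55.0
```

```bash
python3 - <<'E'
from h import *
p,R,s=pose(); print(p,yaw(R),w2j(p),s['contact_force'],s['gripper_width'])
snap('wrist','w26'); snap('side','s26')
cv2.imwrite('pics/c26.png',np.hstack([cv2.resize(cv2.imread('pics/w26.png')[150:384,130:400],(405,350)),cv2.resize(cv2.imread('pics/s26.png')[140:200,260:330],(390,350),interpolation=cv2.INTER_CUBIC)]))
E
```

```text
[ 499.17150133 -300.17834339   50.65357304] -171.03442695289334 [-109.77475113   28.30637811] [-1.87626852 -0.56478908  4.84459238] 54.97709592742037
```

View pics/c26.png

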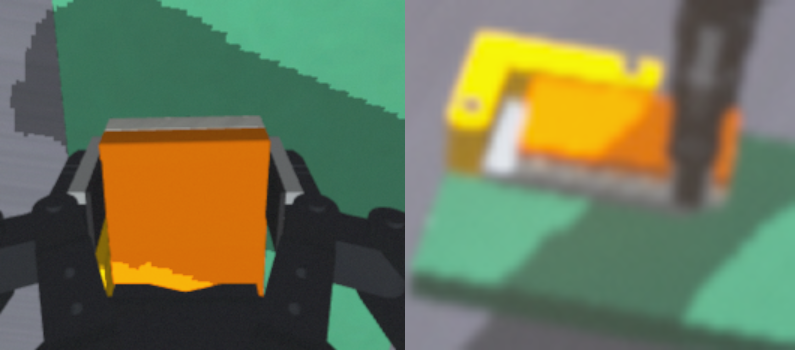

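Request:
drive_tool(
  plan=[
    [[-0.003,0,0],0],
    [[-0.003,0,0],0],
    [[-0.003,0,0],0],
    [[-0.002,0,0],0],
    [[0,0,0],0],
  ],
)

```text
clock: 40.08
position: [506.7, -298.8, 50.6]
ee_rot: [-0.077, 0.997, 0.0, -0.003]
contact_force: [-8.1, -2.3, 9.2]
gripper_width: 54.6
```

Request:
drive_tool(
  plan=[
    [[0,0,0],0],
    [[0,0,0],0],
    [[0,0,0],0],
    [[0,0,-0.025],0],
    [[0,0,-0.03],0],
    [[0.02,0,0],0],
    [[0.03,0,0],0],
    [[0,0,0],0],
  ],
  fingers=-0.7,
)

```text
clock: 41.08
position: [458.5, -305.7, 104.2]
ee_rot: [-0.077, 0.997, 0.0, -0.001]
contact_force: [0.5, -1.0, -0.1]
gripper_width: 72.4
```

```bash
python3 - <<'E'
from h import *
p,R,s=pose(); print(p,yaw(R),w2j(p),s['contact_force'],s['gripper_width'])
snap('wrist','w27')
cv2.imwrite('pics/c27.png',cv2.resize(cv2.imread('pics/w27.png')[150:384,140:360],None,fx=3,fy=2.5))
E
```

```text
[ 458.45874113 -305.70983483  104.20405021] -171.1413901866977 [-150.85339196   29.12583432] [ 0.53637987 -0.95704679 -0.06351052] 72.3691988197931
```

View pics/c27.png

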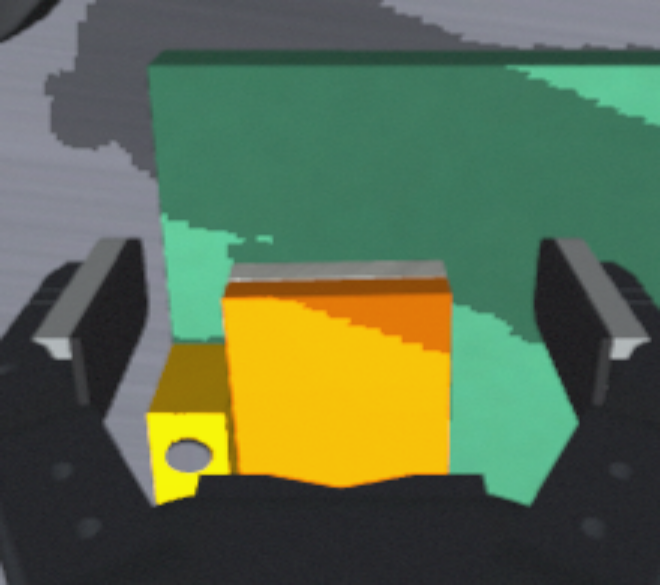

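```bash
python3 - <<'E'
from h import *
d=load('w27'); f=lambda x,y:(x/3+140,y/2.5+150)
for n,p,z in [('or bl',(224,296),50),('or br',(451,293),50),('or bot bl',(228,281),40),('or bot br',(447,278),40),('mid bot l',(233,264),30),('mid bot r',(443,262),30),('stop end in',(229,414),54),('stop end out',(150,414),54),('fl',(151,66),20)]: print(n,w2j(ray(d,f(*p),z)).round(1))
E
```

```text
or bl [-121.     0.5]
or br [-121.9   55. ]
or bot bl [-1.196e+02  1.000e-01]
or bot br [-120.5   55.4]
mid bot l [-119.4    0.2]
mid bot r [-120.    55.6]
stop end in [-82.4   0.5]
stop end out [-82.4 -19.3]
fl [-181.5  -18.9]
```

Request:
drive_tool(
  plan=[
    [[0,0,0.015],0],
    [[0,0.001,0.02],0],
    [[0,0,0.011],0],
    [[0,0,0.005],0],
    [[-0.008,0,0],0],
    [[-0.006,0,0],0],
    [[-0.003,0,0],0],
    [[-0.003,0,0],0],
    [[-0.003,0,0],0],
    [[-0.002,0,0],0],
    [[0,0,0],0],
  ],
  fingers=0.5,
)

```text
clock: 42.5
position: [482.9, -300.8, 53.3]
ee_rot: [-0.078, 0.997, 0.001, -0.002]
contact_force: [-5.7, -0.0, 3.9]
gripper_width: 21.4
```

```bash
python3 - <<'E'
from h import *
p,R,s=pose(); print(p,yaw(R),w2j(p),s['contact_force'],s['wrist_torque'],s['gripper_width'])
E
```

```text
[ 482.89965476 -300.75202568   53.26305529] -171.10256754252518 [-125.94011701   30.25138404] [-5.73402797e+00 -1.05267861e-03  3.91811722e+00] [0.10836277 1.48874495 0.02112042] 21.433170323782864
```

Request:
drive_tool(
  plan=[
    [[-0.001,0,0],0],
    [[-0.001,0,0],0],
    [[0,0,0],0],
    [[0,0,0],0],
  ],
)

```text
clock: 43.0
position: [486.2, -300.6, 53.2]
ee_rot: [-0.078, 0.997, 0.0, -0.0]
contact_force: [-4.7, 0.2, 2.7]
gripper_width: 21.4
```

```bash
python3 - <<'E'
from h import *
p,R,s=pose(); print(p,yaw(R),w2j(p),s['contact_force'])
snap('wrist','w28');snap('side','s28')
cv2.imwrite('pics/c28.png',np.hstack([cv2.resize(cv2.imread('pics/w28.png')[150:384,130:400],(405,350)),cv2.resize(cv2.imread('pics/s28.png')[140:200,260:330],(390,350),interpolation=cv2.INTER_CUBIC)]))
E
```

```text
[ 486.23058072 -300.63438094   53.22575633] -171.08431996089112 [-122.63095587   29.85343857] [-4.67712807  0.21673963  2.66448377]
```

View pics/c28.png

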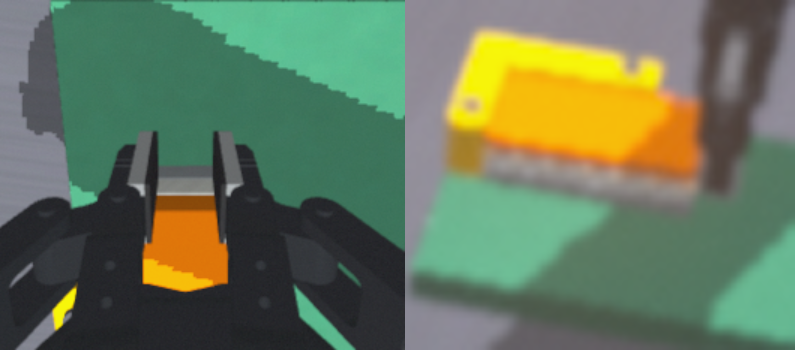

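Request:
drive_tool(
  plan=[
    [[0.008,0,0],0],
    [[0.01,0,0],0],
    [[0,0,0],0],
    [[0,0,0.005],0],
    [[0,0,0.004],0],
    [[0,0,0],0],
  ],
)

```text
clock: 43.85
position: [469.3, -303.6, 45.2]
ee_rot: [-0.078, 0.997, -0.0, 0.0]
contact_force: [-1.7, 1.1, 7.0]
gripper_width: 20.9
```

```bash
python3 - <<'E'
from h import *
p,R,s=pose(); print(p,yaw(R),w2j(p),s['contact_force'])
snap('wrist','w29');snap('side','s29')
cv2.imwrite('pics/c29.png',np.hstack([cv2.resize(cv2.imread('pics/w29.png')[150:384,130:400],(405,350)),cv2.resize(cv2.imread('pics/s29.png')[140:200,260:330],(390,350),interpolation=cv2.INTER_CUBIC)]))
E
```

```text
[ 469.29978706 -303.5559623    45.189771  ] -171.0252683913884 [-139.80980522   29.5804065 ] [-1.70025042  1.11406568  7.00194811]
```

View pics/c29.png

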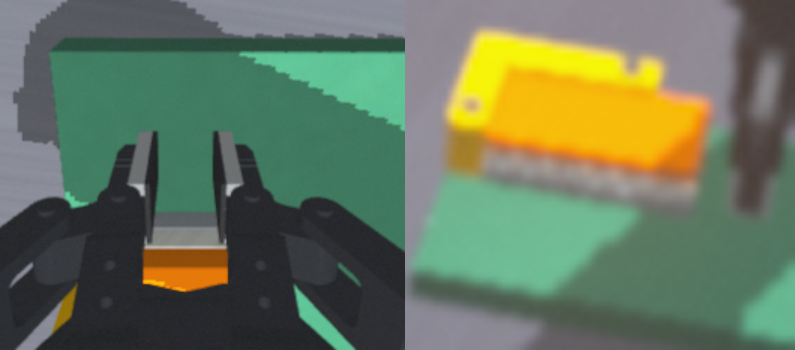

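Request:
drive_tool(
  plan=[
    [[0,0,-0.02],0],
    [[0,0,-0.03],0],
    [[0.01,0,-0.01],0],
    [[0,0,0],0],
    [[0,0,0],0],
  ],
)

```text
clock: 44.58
position: [458.2, -304.8, 103.2]
ee_rot: [-0.078, 0.997, 0.0, -0.001]
contact_force: [0.5, -0.2, -0.6]
gripper_width: 21.3
```

```bash
python3 - <<'E'
from h import *
p,R,s=pose(); print(p,yaw(R),w2j(p),s['contact_force'])
snap('wrist','w30');snap('side','s30')
cv2.imwrite('pics/c30.png',np.hstack([cv2.resize(cv2.imread('pics/w30.png')[200:384,150:350],None,fx=2,fy=2),cv2.resize(cv2.imread('pics/s30.png')[140:200,260:330],(390,368),interpolation=cv2.INTER_CUBIC)]))
E
```

```text
[ 458.19765457 -304.84537362  103.21202018] -171.10145938461585 [-150.97790608   30.0202367 ] [ 0.48274034 -0.24744019 -0.64104343]
```

View pics/c30.png

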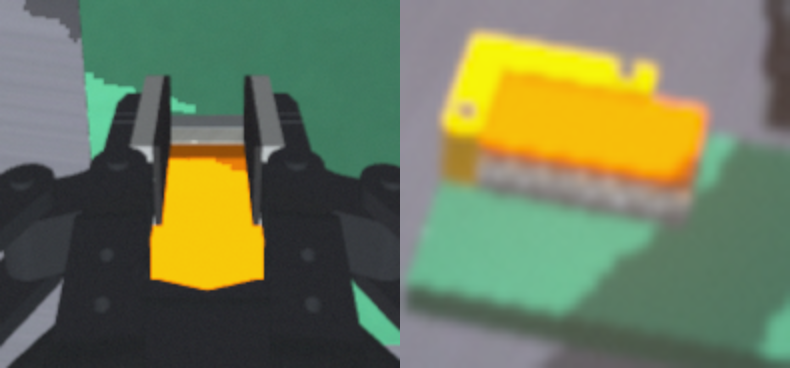

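```bash
python3 - <<'E'
from h import *
plan(j2w(-60,102,108),-81.12,10)
E
```

```text
from [ 458.5 -304.9  103.2] yaw -171.09 dist/row 11.6
[[[-0.0091, 0.0072, -0.0005], np.float64(-9.0)], [[-0.0101, 0.0057, -0.0005], np.float64(-9.0)], [[-0.0109, 0.004, -0.0005], np.float64(-9.0)], [[-0.0114, 0.0023, -0.0005], np.float64(-9.0)], [[-0.0116, 0.0005, -0.0005], np.float64(-9.0)], [[-0.0115, -0.0013, -0.0005], np.float64(-9.0)], [[-0.0112, -0.0031, -0.0005], np.float64(-9.0)], [[-0.0105, -0.0048, -0.0005], np.float64(-9.0)], [[-0.0097, -0.0064, -0.0005], np.float64(-9.0)], [[-0.0085, -0.0078, -0.0005], np.float64(-9.0)]]
```

Request:
drive_tool(
  plan=[
    [[-0.009,0.007,-0.001],-9],
    [[-0.01,0.006,-0.001],-9],
    [[-0.011,0.004,-0.001],-9],
    [[-0.011,0.002,-0.001],-9],
    [[-0.012,0.001,-0.001],-9],
    [[-0.012,-0.001,0],-9],
    [[-0.011,-0.003,0],-9],
    [[-0.011,-0.005,0],-9],
    [[-0.01,-0.006,0],-9],
    [[-0.008,-0.008,0],-9],
    [[0,0,0],0],
    [[0,0,0],0],
  ],
  fingers=-0.55,
)

```text
clock: 46.18
position: [536.8, -218.9, 108.7]
ee_rot: [0.759, -0.651, -0.001, 0.0]
contact_force: [-0.3, 0.2, -0.2]
gripper_width: 66.2
```

```bash
python3 - <<'E'
from h import *
p,R,s=pose(); print(p,yaw(R),w2j(p),s['contact_force'],s['gripper_width'])
snap('wrist','w31')
cv2.imwrite('pics/c31.png',cv2.resize(cv2.imread('pics/w31.png')[0:230,90:420],None,fx=2.4,fy=2.4))
E
```

```text
[ 536.76626137 -218.87463773  108.7296698 ] -81.20896161361456 [-60.08012073 102.83222763] [-0.34956784  0.19744799 -0.24413822] 66.17686764471158
```

View pics/c31.png

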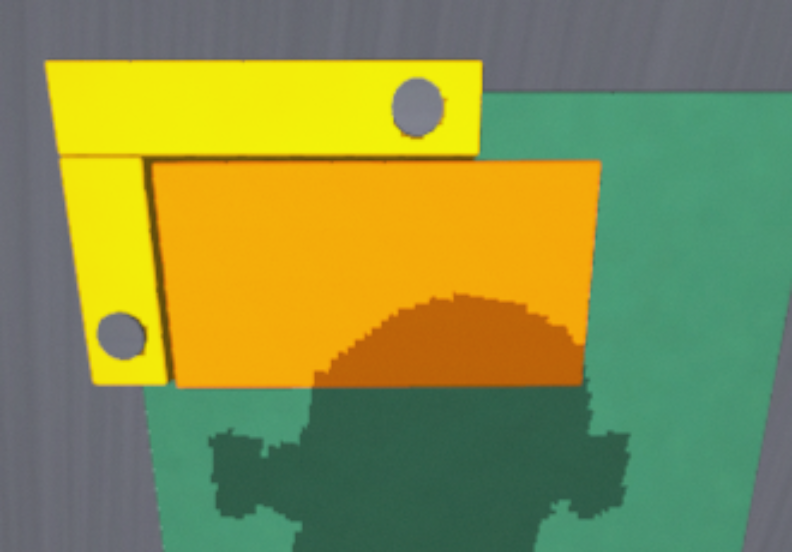

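Request:
drive_tool(
  plan=[
    [[0,0,0.02],0],
    [[0,0,0.025],0],
    [[0,0,0.014],0],
    [[0,0,0.004],0],
    [[0.012,0,0],0],
    [[0.012,0,0],0],
    [[0.005,0,0],0],
    [[0.003,0,0],0],
    [[0.002,0,0],0],
    [[0.001,0,0],0],
    [[0.001,0,0],0],
    [[0,0,0],0],
  ],
)

```text
clock: 47.72
position: [542.8, -254.0, 46.3]
ee_rot: [0.76, -0.65, -0.0, -0.0]
contact_force: [-0.5, 1.8, 0.0]
gripper_width: 66.0
```

```bash
python3 - <<'E'
from h import *
p,R,s=pose(); print(p,yaw(R),w2j(p),s['contact_force'],s['wrist_torque'])
E
```

```text
[ 542.78151699 -253.96947576   46.33433233] -81.05487505806272 [-59.55439781  67.22949498] [-0.54366909  1.76519773  0.04146039] [0.49213941 0.01347001 0.01658297]
```

Request:
drive_tool(
  plan=[
    [[0.001,0,0],0],
    [[0.001,0,0],0],
    [[0,0,0],0],
    [[0,0,0],0],
  ],
)

```text
clock: 48.22
position: [542.8, -254.5, 46.3]
ee_rot: [0.76, -0.65, -0.001, -0.0]
contact_force: [-1.0, 9.2, 3.3]
gripper_width: 66.2
```

Request:
drive_tool(
  plan=[
    [[-0.004,0,0],0],
    [[-0.004,0,0],0],
    [[0,0,0.003],0],
    [[0,0,0.003],0],
    [[0,0,0],0],
    [[0.003,0,0],0],
    [[0.003,0,0],0],
    [[0.001,0,0],0],
    [[0.001,0,0],0],
    [[0,0,0],0],
    [[0,0,0],0],
  ],
)

```text
clock: 49.6
position: [542.8, -254.4, 40.3]
ee_rot: [0.76, -0.65, -0.001, -0.001]
contact_force: [-0.9, 9.6, 2.7]
gripper_width: 66.6
```

```bash
python3 - <<'E'
from h import *
p,R,s=pose(); print(p,yaw(R),w2j(p),s['contact_force'],s['wrist_torque'])
snap('wrist','w32');snap('side','s32')
cv2.imwrite('pics/c32.png',np.hstack([cv2.resize(cv2.imread('pics/w32.png'),(400,300)),cv2.resize(cv2.imread('pics/s32.png')[140:200,260:340],(400,300),interpolation=cv2.INTER_CUBIC)]))
E
```

```text
[ 542.82873706 -254.41631724   40.34727238] -81.09041820399482 [-59.57672065  66.78072027] [-0.8511309   9.62444304  2.6579579 ] [ 2.62387264  0.10888779 -0.01886398]
```

View pics/c32.png

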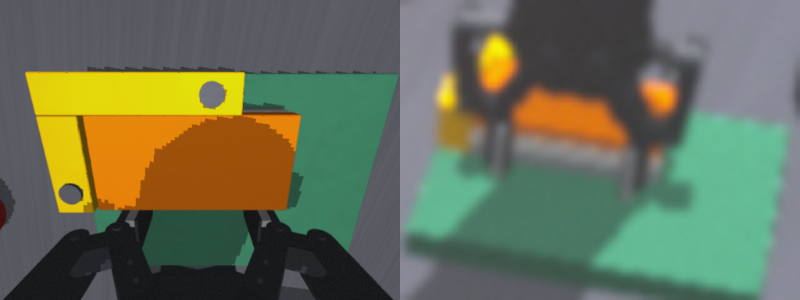

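Request:
drive_tool(
  plan=[
    [[-0.004,0,0],0],
    [[-0.01,0,0],0],
    [[-0.015,0,-0.01],0],
    [[0,0,-0.03],0],
    [[0,0,-0.028],0],
    [[0,0,0],0],
    [[0,0,0],0],
  ],
)

```text
clock: 50.58
position: [538.1, -227.1, 108.3]
ee_rot: [0.76, -0.65, -0.0, -0.0]
contact_force: [-0.9, -0.1, -0.8]
gripper_width: 66.4
```

```bash
python3 - <<'E'
from h import *
p,R,s=pose(); print(p,yaw(R),w2j(p))
snap('wrist','w33');snap('side','s33');snap('scene','sc33')
plan(j2w(-152,27.5,105),-171.12,10)
cv2.imwrite('pics/c33.png',cv2.resize(cv2.imread('pics/w33.png')[20:200,90:360],None,fx=2.9,fy=2.9,interpolation=cv2.INTER_CUBIC))
cv2.imwrite('pics/c34.png',np.hstack([cv2.resize(cv2.imread('pics/s33.png')[140:200,260:340],(400,300),interpolation=cv2.INTER_CUBIC),cv2.resize(cv2.imread('pics/sc33.png')[150:225,140:220],(400,300),interpolation=cv2.INTER_CUBIC)]))
E
```

```text
[ 538.1052128  -227.13595168  108.28202498] -81.0696659521125 [-60.0324802   94.46324744]
from [ 538.  -227.4  107.4] yaw -81.08 dist/row 11.3
[[[0.0067, 0.0092, 0.0002], np.float64(9.0)], [[0.008, 0.008, 0.0002], np.float64(9.0)], [[0.0092, 0.0067, 0.0002], np.float64(9.0)], [[0.0101, 0.0052, 0.0002], np.float64(9.0)], [[0.0108, 0.0035, 0.0002], np.float64(9.0)], [[0.0112, 0.0018, 0.0002], np.float64(9.0)], [[0.0113, 0.0, 0.0002], np.float64(9.0)], [[0.0112, -0.0018, 0.0002], np.float64(9.0)], [[0.0108, -0.0035, 0.0002], np.float64(9.0)], [[0.0101, -0.0052, 0.0002], np.float64(9.0)]]
```

View pics/c33.png

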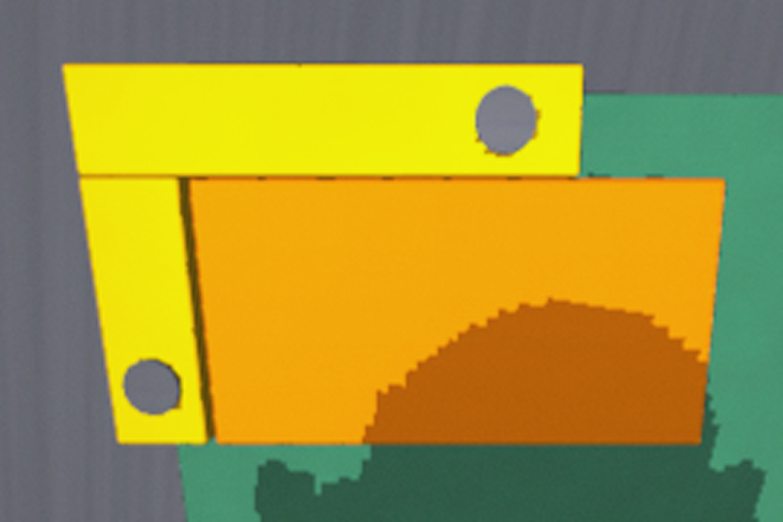

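View pics/c34.png

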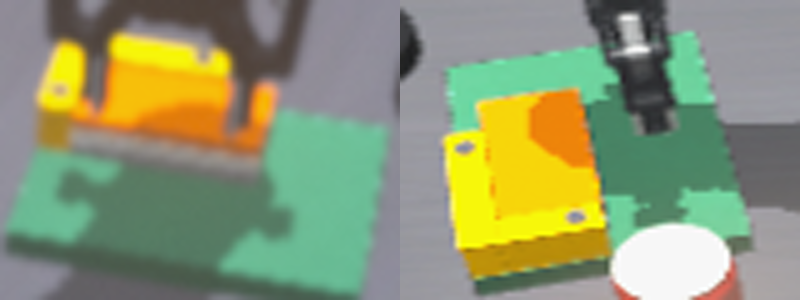

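```bash
python3 - <<'E'
from h import *
d=load('w33'); f=lambda x,y:((x+.5)/2.9-.5+90,(y+.5)/2.9-.5+20)
for n,p,z in [('stop in top',(181,178),54),('stop in bot',(207,442),54),('or bl',(191,180),50),('or fl',(217,443),50),('or br',(725,181),50),('or fr',(700,443),50),('long stop end',(580,176),54)]: print(n,w2j(ray(d,f(*p),z)).round(1))
E
```

```text
stop in top [-3.  -0.5]
stop in bot [-2.3 53.3]
or bl [-3.6 -0.4]
or fl [-3.1 54.5]
or br [-111.9   -0.2]
or fr [-111.9   54.5]
long stop end [-81.9  -0.9]
```

Request:
drive_tool(
  plan=[
    [[0.007,0.009,0],9],
    [[0.008,0.008,0],9],
    [[0.009,0.007,0],9],
    [[0.01,0.005,0],9],
    [[0.011,0.004,0],9],
    [[0.011,0.002,0],9],
    [[0.011,0,0],9],
    [[0.011,-0.002,0],9],
    [[0.011,-0.004,0],9],
    [[0.01,-0.005,0.002],9],
    [[0,0,0],0],
  ],
  fingers=0.5,
)

```text
clock: 52.1
position: [457.6, -307.8, 105.4]
ee_rot: [-0.078, 0.997, 0.0, -0.001]
contact_force: [-0.2, 1.2, -0.7]
gripper_width: 21.2
```

Request:
drive_tool(
  plan=[
    [[0,0,0.02],0],
    [[0,0,0.02],0],
    [[0,0,0.012],0],
    [[-0.01,0,0],0],
    [[-0.008,0,0],0],
    [[-0.004,0,0],0],
    [[-0.002,0,0],0],
    [[0,0,0],0],
  ],
)

```text
clock: 53.1
position: [482.3, -303.9, 54.5]
ee_rot: [-0.078, 0.997, -0.0, 0.0]
contact_force: [0.2, -0.8, 0.4]
gripper_width: 21.5
```

```bash
python3 - <<'E'
from h import *
p,R,s=pose(); print(p,yaw(R),w2j(p),s['contact_force'],s['wrist_torque'])
E
```

```text
[ 482.28088556 -303.8879331    54.54909463] -171.06545303985052 [-127.03554548   27.24858082] [ 0.19952856 -0.81579191  0.42334105] [-0.06506724  0.00810583  0.01316668]
```

Request:
drive_tool(
  plan=[
    [[-0.002,0,0],0],
    [[-0.001,0,0],0],
    [[-0.001,0,0],0],
    [[-0.001,0,0],0],
    [[0,0,0],0],
  ],
)

```text
clock: 53.72
position: [486.9, -303.2, 54.3]
ee_rot: [-0.078, 0.997, 0.0, -0.0]
contact_force: [-1.1, -0.7, 1.3]
gripper_width: 21.3
```

Request:
drive_tool(
  plan=[
    [[-0.001,0,0],0],
    [[-0.001,0,0],0],
    [[-0.001,0,0],0],
    [[0,0,0],0],
    [[0,0,0],0],
  ],
)

```text
clock: 54.35
position: [487.5, -302.9, 54.3]
ee_rot: [-0.077, 0.997, 0.001, -0.003]
contact_force: [-6.8, -3.2, 5.3]
gripper_width: 21.4
```

Request:
drive_tool(
  plan=[
    [[0.005,0,0],0],
    [[0.012,0,0],0],
    [[0.012,0,0],0],
    [[0,0,-0.03],0],
    [[0,0,-0.04],0],
    [[0.02,0,-0.04],0],
    [[0,0,0],0],
    [[0,0,0],0],
  ],
  fingers=-1,
)

```text
clock: 55.35
position: [441.1, -310.1, 164.0]
ee_rot: [-0.078, 0.997, 0.0, 0.0]
contact_force: [-0.7, -0.2, 0.2]
gripper_width: 85.1
```

```bash
python3 - <<'E'
from h import *
p,R,s=pose(); print(p,yaw(R),w2j(p),s['contact_force'])
snap('wrist','w35');snap('side','s35');snap('scene','sc35')
cv2.imwrite('pics/c35.png',cv2.resize(cv2.imread('pics/w35.png')[200:384,130:350],None,fx=3.2,fy=3.2,interpolation=cv2.INTER_CUBIC))
cv2.imwrite('pics/c36.png',np.hstack([cv2.resize(cv2.imread('pics/s35.png')[135:195,265:335],(400,343),interpolation=cv2.INTER_CUBIC),cv2.resize(cv2.imread('pics/sc35.png')[150:225,140:220],(366,343),interpolation=cv2.INTER_CUBIC)]))
E
```

```text
[ 441.05953457 -310.07940106  164.01632176] -171.10562719720815 [-168.71855865   27.49448001] [-0.67113328 -0.15214374  0.18659954]
```

View pics/c35.png

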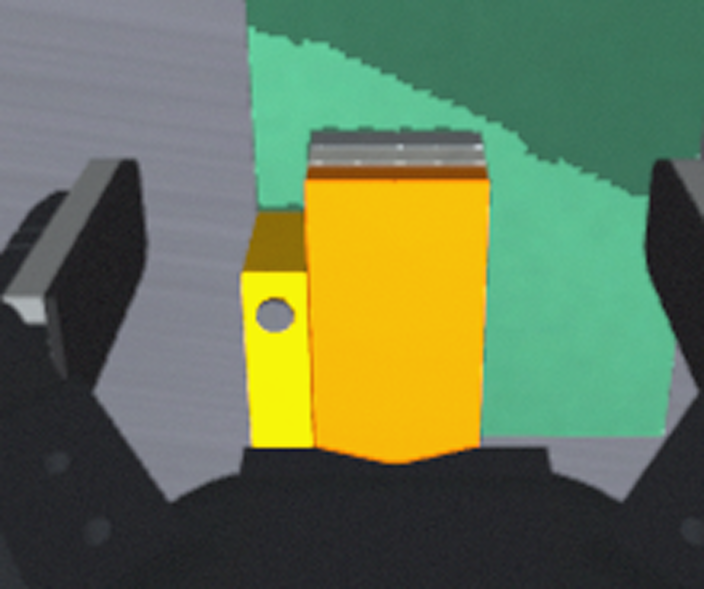

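View pics/c36.png

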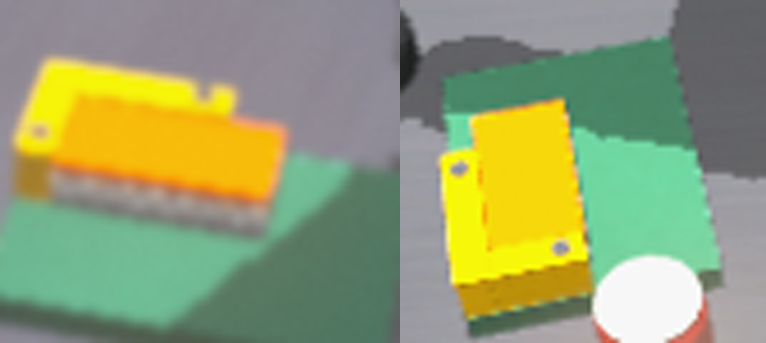

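View pics/sc35.png

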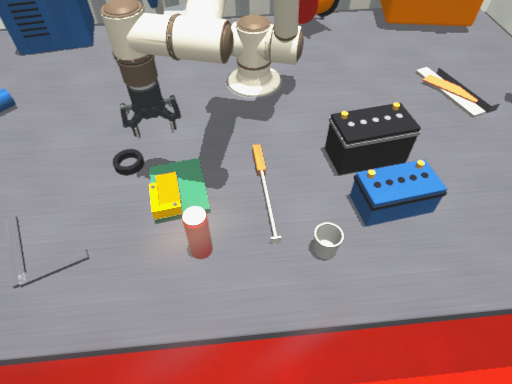

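```bash
python3 - <<'E'
from h import *
d=load('w35'); f=lambda x,y:((x+.5)/3.2-.5+130,(y+.5)/3.2-.5+200)
for n,p,z in [('or top L',(305,180),50),('or top R',(489,180),50),('or bot L',(307,165.5),40),('or bot R',(487,165.5),40),('mid bot L',(309,147.5),30),('mid bot R',(484,146.5),30),('low bot L',(312,131),20),('low bot R',(480,131),20),('stop end in',(308,271),54),('stop end out',(243,271),54)]: print(n,w2j(ray(d,f(*p),z)).round(1))
for t in ('sc0','sc35'):
    dd=load('scene0' if t=='sc0' else 'sc35'); im=np.array(dd['image']); hsv=cv2.cvtColor(im,cv2.COLOR_RGB2HSV)
    m=cv2.inRange(hsv,(60,80,60),(85,255,255)); m[:150]=0;m[230:]=0;m[:,:140]=0;m[:,215:]=0
    ys,xs=np.nonzero(m); print(t,xs.min(),xs.max(),ys.min(),ys.max())
E
```

```text
or top L [-112.6   -0.2]
or top R [-112.5   54.8]
or bot L [-111.6   -0.6]
or bot R [-111.5   55.3]
mid bot L [-112.3   -0.8]
mid bot R [-112.6   55.3]
low bot L [-112.8   -0.7]
low bot R [-112.8   54.9]
stop end in [-83.2   0.1]
stop end out [-83.2 -19.8]
sc0 149 209 158 222
sc35 149 209 158 219
```

```bash
python3 -c "
from bench import arm
print(arm.job_done())"
```

```text
the job is handed in; nothing more can be done
None
```

The job is handed in at about 55.5 s of the 72 s allowed; the hand-in gave no verdict.

- **Rake:** I pulled the orange plate out of the gap with the rake. I then laid the rake flat on the bench near its first place. The last scene picture shows it well clear of the jig and plates.
- **Placing:** I lowered the orange plate onto the upper grey plate until it touched, at about 2 N, and released it there.
- **Pushing home:** The first push along y jammed the crooked middle plate against the end of the long stop, and the next push in x met resistance too. I squared the upper two plates by closing the jaws across them, then pushed the pile home in x, y and x again with about 7–10 N. The highest force I read on the jig was about 13 N, during the jam.

**Last checks (wrist camera):**
- The ends of all three plates line up within about 1 mm at x ≈ -112 in my jig frame. That is about -109.5 once I allow for the camera's -3 mm offset, measured on the long stop's end; flush is -110.
- The long sides lie on the long stop within about 1 mm, and they look parallel to it.
- The jig's outline in the scene camera had not moved, apart from 3 pixels at its lower edge. I took that to be the can hiding it or a shadow.
- The can, tape roll and tin look untouched in that picture; I did not measure them.

The middle plate's contact with the short stop was not seen directly. I inferred it from its end lining up with the other two.

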